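# Fit and lock a breather coupling on a tank cover and shut its spray shield

### The arm

A 6-joint arm with a two-finger parallel gripper is mounted at the origin on a cart in front of the work surface, level with it; the furniture and walls round the work are solid. World frame = base frame: x ahead of the robot, y to its left, z up, the work surface at z = 0. Lengths are in m, angles in rad, forces in N, time in s.
With the tool pointing down it reaches from about 0.35 to 0.975 m from the base axis. Payload 4.9 kg.
Tool frame: the origin (TCP) lies on the centre line of the jaws, within the pads' length; the fingertips stand ctrl.tcp_to_tips ahead of it and the grasp point (between the pads) lies 3 mm ahead of it (ctrl.tcp_to_tips is the distance from the TCP to the fingertips, in m); z points along the fingers, y is the direction in which the jaws open and shut (so a half turn about z gives the same grasp; the last joint's range is limited). The gripper opens to 85 mm and grips with 20 to 120 N. Pads are 22 mm wide; open, the fingers measure 114 mm over their backs; the gripper's body (76 mm by 85 mm) begins 54 mm behind the grasp point. The pads swing forward as they close: fully open they stand 13 mm farther back than shut.
Start: joints at [-1.431, 0.053, 1.613, -0, 1.476, -0.119], TCP at [0.16, -0.604, 0.233] pointing down, gripper open.
Joint ranges: [-3.01, 3.01], [-1.01, 2.22], [0.06, 2.58], [-1.02, 4.17], [0.09, 2.62], [-3.14, 3.14]. Speed limits (rad/s): [2.57, 2.57, 3.14, 3.14, 3.14, 3.14].

### API

Orientations are given as a rotation vector (axis times angle).
In Python, from station import ctrl, vision gives the robot as it stands.
- The arm moves only by the tool jog_arm, never from a script. Its argument "deltas" is a list of rows, each a list of 7 numbers: the turn, a rotation vector about the tool's x, y, z in rad, then the shift along the tool's x, y, z in cm, then the opening, from 0 (shut) to 1 (fully open). A call has 1 to 12 rows; each row shifts and turns the commanded pose from where the row before left it, along the tool's axes as they then stand; what a row does not reach is not made up. A row lasts 1/12 s, in which the tool goes at most 41.7 mm and 7.16 degrees, less where a joint would pass 70% of its speed; a pose out of reach is approached as far as the arm can. A call with a gripper value outside its range is refused whole. The fingers move at their own pace and stop on an object; "grip_force" is the grip in N (left out, the last holds). Time passes only in rows, so rows that do not move let the fingers close. It gives the time, the measured TCP pose, the force and the opening at its end, in the units of the state.
- ctrl.get_obs(): the state, without advancing time (a new reading comes with each control period).
- vision.get_image(name): name is "side" or "top"; returns (picture, depth): 384x512x3 uint8, red, green, blue; 384x512 float32, m along the optical axis (not along the pixel's ray), 0 where there is no reading.
- vision.calibration(name): a dict with "fx", "fy", "cx", "cy" (pixels), "dist" ([k1, k2, p1, p2, k3] as OpenCV has them; the pictures are not rectified), "rvec" (rotation vector, rad) and "tvec" (3), from world to camera coordinates, as OpenCV has them. Camera axes: x right, y down, z forward; pixel columns grow to the right and rows downward; lengths in m; the calibration is good to about 2 mm. A picture is of the moment at which its call begins. calibration takes no time and is no camera call.
- ctrl.finish_job(): hands the job in, once; it reports no verdict.
The state is a dict: "t": time; "q": joint angles; "dq": joint speeds; "effort": joint torques, N m; "tool_pos": TCP position; "tool_rot": TCP orientation; "contact_force": force on the tool from outside, world axes, zero at the start; "wrist_torque": the same for the moment, N m; "opening": finger opening in m.
Only numpy, scipy, OpenCV 4.12 (cv2) and the standard library are available. Lean on these libraries where they do the work, as an engineer would, in place of code of your own. Each camera call takes 0.05 s, during which the arm holds its last target. There are 200 camera calls.

### The job

The vent fitting of this tank cover has just been resealed and has to be closed up. First take every tool left lying on the steel cover and put it in the plastic tub; then push the breather coupling fully home on the grooved adaptor with its cam arms raised and swing the two cam arms right down, one after the other. Last, swing the two halves of the spray shield shut round the locked coupling so that their edges meet, without knocking over or shoving away the bottles, the grease pot or the torch.

Things in the scene. Friction and masses are not known exactly. Their poses are not given: they have to be found in the camera images.
- cover: Fixed steel tank cover plate, top face 22 mm above the bench. Origin at bench level under the adaptor's axis; the plate reaches from x -130 to +110 mm and y -150 to +150 mm of it. The shield's upright hinge post (10 mm thick, 112 mm tall above the plate) stands 76 mm behind the adaptor (cover +x).
- adaptor_seat (a point): On the axis of the round aluminium adaptor, 42 mm above the plate: the coupling's origin lies here when fully home. The adaptor is 44 mm in diameter (flange at its foot 68 mm, 8 mm high) and has a groove; its tip is 84 mm above the plate, the last 6 mm chamfered to 33 mm diameter.
- coupling: Loose breather coupling, 0.4 kg: aluminium cup, 62 mm outside, mouth below 47 mm wide and 42 mm deep (1.5 mm play all round on the adaptor); to grip, a blue barrel on top, 30 mm diameter, 48 to 84 mm above the origin. Origin: centre of the mouth's rim, underside; z up. Cam arm hinges 36 mm out along its own y (a at +y, b at -y), 19.5 mm above the origin. May face any way on the adaptor.
- cam_arm_a (a joint): Brass cam arm a (rad): 0 = fully down beside the body (stop), 1.57 = level outward, about 2 = raised. Stays where left; about 1.5 N at its end moves it. Its cam catches under the adaptor's lip: it goes down only if the coupling is home, and once down it holds the coupling. Hinge along the coupling's x. 12 mm wide; when down its outer face is 12 mm farther out than the hinge at 35 mm below it.
- cam_arm_b (a joint): The same for cam arm b, on the other side.
- cam_arm_a_tip (a point): On the outer face of arm a at its outward-cranked end, 49 mm from the hinge (arm down: 16.5 mm farther out than the hinge, 46 mm below it).
- cam_arm_b_tip (a point): The same on arm b.
- shield_left (a joint): Left half (cover +y) of the aluminium spray shield, angle about the hinge post (rad): 0 = shut (stop), front edge on the cover's centre plane; grows as it swings out and back, to 1.55. Shut, it is half a tube of 70 mm outer radius about the adaptor's axis, 6 to 100 mm above the plate, open on top (rim turned in 13 mm). Stays where left; about 1 N at the handle moves it. A raised cam arm blocks it.
- shield_right (a joint): The same for the right half (cover -y).
- shield_left_handle (a point): On the axis of the left half's upright yellow bar handle, 12 mm thick, 16 to 118 mm above the plate (this point: 95 mm above it), 26 mm outside the shell. Shut, it lies 87 mm in front of (cover -x) and 41 mm to the left of (cover +y) the adaptor's axis.
- shield_right_handle (a point): The same on the right half (shut: 41 mm to the right).
- shield_left_edge (a point): Middle of the left half's front edge, the one that meets the other half.
- shield_right_edge (a point): Middle of the right half's front edge.
- plastic_tub: Fixed open tub of thin milky plastic for the tools, 280 mm (its x) by 425 mm (its y), walls about 110 mm high; origin: centre of the underside. Inner floor 8 mm above the origin, flat and free within 105 mm along x and 140 mm along y of the centre.
- hexkey_set: Green folding hex key set, 36 mm by 88 mm (long along its y) by 22 mm high; origin: centre of the underside. It may be absent (None).
- multitool: Folded dark multitool, 25 mm by 92 mm (long along its y) by 15 mm high; origin: centre of the underside. It may be absent (None).
- ptfe_reel: White sealing tape reel with a blue core, 52 mm in diameter, 16 mm high, lying flat; origin: centre of the underside. It may be absent (None).
- wash_bottle: Bystander: tall white bottle with a blue cap, 66 mm wide, 164 mm tall; leave it.
- reagent_bottle: Bystander: brown bottle, 56 mm wide, 119 mm tall; leave it.
- grease_pot: Bystander: white pot with a red lid, 61 mm wide, 58 mm tall; leave it.
- torch: Bystander: dark grey torch standing upright, 35 mm wide, 96 mm tall; leave it.

How it is judged:
On the way, in this order (a step that is already met when the one before it is completed fails the run):
1. every tool lies in the plastic tub (x of hexkey_set in the frame of plastic_tub between -0.125 and 0.125 m and y of hexkey_set in the frame of plastic_tub between -0.185 and 0.185 m and z of each of hexkey_set, multitool, ptfe_reel in the frame of plastic_tub below 0.07 m and x of multitool in the frame of plastic_tub between -0.125 and 0.125 m and y of multitool in the frame of plastic_tub between -0.185 and 0.185 m and x of ptfe_reel in the frame of plastic_tub between -0.125 and 0.125 m and y of ptfe_reel in the frame of plastic_tub between -0.185 and 0.185 m), for 0.2 s.
2. the coupling is fully home on the adaptor with both cam arms still raised (horizontal distance between coupling and adaptor_seat below 0.005 m and z of coupling in the frame of adaptor_seat between -0.004 and 0.004 m and angle between coupling's own z axis and vertical below 0.1 rad and value of joint each of cam_arm_a, cam_arm_b above 0.9 rad), for 0.2 s.
3. one cam arm is down, the other still raised, the coupling home (horizontal distance between coupling and adaptor_seat below 0.005 m and z of coupling in the frame of adaptor_seat between -0.004 and 0.004 m and angle between coupling's own z axis and vertical below 0.1 rad and ((value of joint cam_arm_a below 0.15 rad and value of joint cam_arm_b above 0.9 rad) or (value of joint cam_arm_b below 0.15 rad and value of joint cam_arm_a above 0.9 rad))), for 0.1 s.
4. both cam arms are down, the coupling home (horizontal distance between coupling and adaptor_seat below 0.005 m and z of coupling in the frame of adaptor_seat between -0.004 and 0.004 m and angle between coupling's own z axis and vertical below 0.1 rad and value of joint each of cam_arm_a, cam_arm_b below 0.15 rad), for 0.2 s.
5. both halves of the spray shield are shut (value of joint each of shield_left, shield_right below 0.05 rad), for 0.2 s.
At the end, for the whole second after the job is handed in: Each tool that was there rests in the tub; the coupling is home (depth within 4 mm, sideways 5 mm, upright) and still; both cam arms are down (under 0.15 rad); both shield halves are shut (under 0.05 rad), front edges within 12 mm (all of step 1 and all of step 4 and all of step 5 and linear speed of each of hexkey_set, multitool, ptfe_reel, coupling below 0.02 m/s and distance between shield_left_edge and shield_right_edge below 0.012 m); the robot touches nothing.
It fails at once if a bottle, the grease pot or the torch is shoved aside by more than 30 mm or tipped (distance of any of wash_bottle, reagent_bottle, grease_pot, torch from where it was at the start of the episode above 0.03 m or angle between any of wash_bottle, reagent_bottle, grease_pot, torch's own z axis and vertical above 0.3 rad).
Of hexkey_set, multitool, ptfe_reel only 2 to 3 are there at a start; the rules pass over those that are not, and their reading is None.
At some moment in a run one of hexkey_set, multitool, ptfe_reel, coupling may be knocked a few centimetres aside while the robot is not near it.
It also fails if it takes over 210 s, if anything falls off the work surface, if the arm or the gripper's body presses on something with over 40 N, if the wrist force passes 120 N, or if a joint passes its speed limit or range.

## Working session

There is one attempt and no reset: what is moved stays moved. The work goes in short steps, Python scripts to look and compute and a tool call to move; the robot and the scene stay as the last step left them, time stands still between calls to the robot, and variables do not carry over. Pictures are saved under pics/ and viewed, about 12 in all and at most 16, crops included, and the job is handed in when it is done.

Besides the shell and the picture viewer there is one more tool, called after "Call:" as name([rows], argument=value, ...), one row to a line, values as JSON. jog_arm: Moves the arm, as the interface text tells. Its arguments: {"type":"object","properties":{"deltas":{"type":"array"},"grip_force":{"type":"number"}},"required":["deltas"]}

```bash
ls; mkdir -p pics
cat > h.py <<'E'
import numpy as np, cv2
from station import ctrl, vision
def grab(n):
    im,d=vision.get_image(n); return im,d
def save(im,name): cv2.imwrite('pics/'+name+'.png',im[:,:,::-1])
def cam(n):
    c=vision.calibration(n)
    K=np.array([[c['fx'],0,c['cx']],[0,c['fy'],c['cy']],[0,0,1.]])
    R=cv2.Rodrigues(np.array(c['rvec'],float))[0]; t=np.array(c['tvec'],float).ravel()
    return K,np.array(c['dist'],float),R,t
def ray(n,uv):
    K,D,R,t=cam(n); p=cv2.undistortPoints(np.array(uv,float).reshape(-1,1,2),K,D)[:,0]
    d=np.c_[p,np.ones(len(p))]@R; return -R.T@t,d
def onz(n,uv,z):
    o,d=ray(n,uv); return o+d*((z-o[2])/d[:,2])[:,None]
def cloud(n,depth):
    v,u=np.mgrid[:384,:512]; o,d=ray(n,np.stack([u,v],-1).reshape(-1,2))
    return (o+d*depth.reshape(-1,1)).reshape(384,512,3)
def proj(n,P):
    K,D,R,t=cam(n); return cv2.projectPoints(np.array(P,float).reshape(-1,1,3),R,t,K,D)[0][:,0]
E
python3 - <<'E'
from h import *
o=ctrl.get_obs(); print(o, ctrl.tcp_to_tips)
for n in('top','side'):
    im,d=grab(n); save(im,n+'0'); np.savez(n+'0.npz',im=im,d=d)
    K,D,R,t=cam(n); print(n,-R.T@t,R[2],K[0,0],(d==0).mean())
E
```

```text
pics
{'t': 0.0, 'q': array([-1.43098645e+00,  5.33932333e-02,  1.61430203e+00,  1.67089513e-05,
        1.47602213e+00, -1.19008046e-01]), 'dq': array([-0.00032762, -0.00048882,  0.0002738 ,  0.00069472,  0.00026572,
       -0.0005248 ]), 'effort': array([-5.10326718e-04, -3.93686235e+01, -3.70174706e+01, -1.32787613e-04,
        7.07163315e-03, -8.78180089e-06]), 'tool_pos': array([ 0.15987292, -0.60355508,  0.23123568]), 'tool_rot': array([-3.11321701e+00, -4.05139779e-01,  8.58259345e-06]), 'contact_force': array([ 0.31837781, -0.54515196,  1.19211583]), 'wrist_torque': array([ 0.03647001, -0.0152283 ,  0.00876817]), 'opening': 0.08551662047131718} 0.022
top [0.13103634 0.01255045 1.27492733] [ 0.35786948 -0.04786599 -0.93254398] 439.1999457817318 0.0037434895833333335
side [ 0.28091438 -1.17931388  1.13013629] [ 0.18684063  0.72213502 -0.66604174] 439.1504176133253 0.004130045572916667
```

View pics/top0.png

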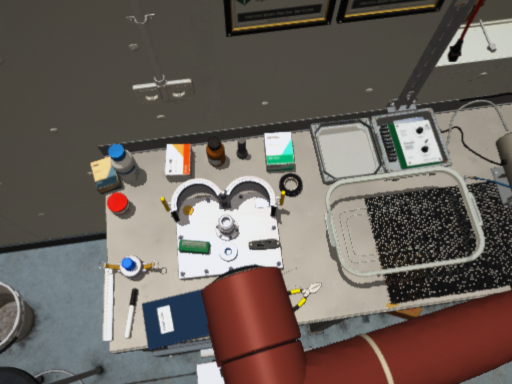

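View pics/side0.png

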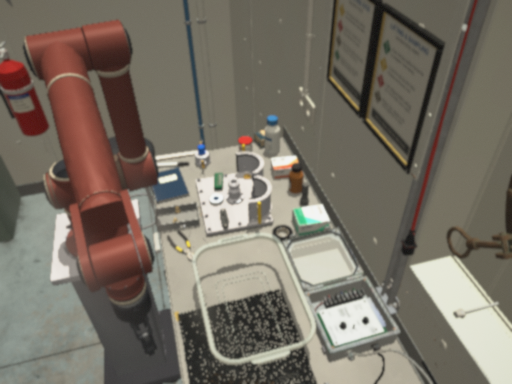

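The top view shows:
- hex set (195,246), multitool (264,244), reel (228,253) and adaptor (228,225)
- open shield halves with yellow handles (165,204) and (282,199)
- coupling with its blue barrel (131,266), brass arms to left and right
- tub centre at about (405,225)

The side view agrees. Next I measure these.

Run:
```python
from h import *
z=np.load('top0.npz'); im,d=z['im'],z['d']; P=cloud('top',d)
hsv=cv2.cvtColor(im,cv2.COLOR_RGB2HSV); H,S,V=cv2.split(hsv)
box=np.zeros(H.shape,bool); box[150:320,90:310]=1
def comps(m,nm,minA=8):
    n,l,st,c=cv2.connectedComponentsWithStats((m&box).astype(np.uint8))
    for i in range(1,n):
        if st[i,4]>=minA:
            q=P[l==i]; 
            r=cv2.minAreaRect(np.argwhere(l==i)[:,::-1].astype(np.float32))
            xy=q[:,:2].astype(np.float32)*1000; w=cv2.minAreaRect(xy)
            print(nm,st[i,4],c[i].round(1),'med',np.median(q,0).round(4),'z95',np.percentile(q[:,2],95).round(3),'rect',np.round(w[0]),np.round(w[1]),round(w[2],1))
comps((H>45)&(H<90)&(S>80)&(V>30),'green')
comps((H>100)&(H<125)&(S>120)&(V>80),'blue')
comps((H>20)&(H<32)&(S>150)&(V>120),'yellow')
comps((H>12)&(H<24)&(S>100)&(V>80),'brass')
comps((H<8)&(S>150)&(V>120),'red')
comps((V<60)&(P[:,:,2]>0.026)&(P[:,:,2]<0.05),'dark')
comps((V>140)&(S<60)&(P[:,:,2]>0.032)&(P[:,:,2]<0.045),'white',20)
# adaptor top at z=.106
comps((P[:,:,2]>0.098)&(P[:,:,2]<0.112),'adap',20)
for p in[(228,225),(228,217),(345,225),(405,225),(460,225),(405,180),(405,270)]:
    print(p,P[p[1],p[0]].round(3))
box[:]=0;box[160:285,315:490]=1
comps((P[:,:,2]>0.095)&(P[:,:,2]<0.13),'tubrim',100)
cv2.imwrite('pics/crop1.png',cv2.resize(im[160:290,90:300,::-1],None,fx=3.8,fy=3.8,interpolation=cv2.INTER_CUBIC))
z=np.load('side0.npz');cv2.imwrite('pics/crop2.png',cv2.resize(z['im'][110:240,150:310,::-1],None,fx=4.5,fy=4.5,interpolation=cv2.INTER_CUBIC))
```

```text
green 280 [281.  157.8] med [ 0.6958 -0.1692  0.0526] z95 0.057 rect [ 700. -161.] [82. 45.] 88.2
green 50 [284.6 168.3] med [ 0.6765 -0.183   0.0112] z95 0.033 rect [ 677. -164.] [79.  6.] 87.7
green 212 [193.6 248.1] med [0.4545 0.13   0.044 ] z95 0.049 rect [462. 129.] [85. 31.] 77.2
blue 108 [115.3 153. ] med [0.7286 0.3092 0.1637] z95 0.167 rect [759. 340.] [120.  33.] 47.6
blue 127 [128.  263.9] med [0.4277 0.3089 0.0829] z95 0.088 rect [291. 162.] [437.  28.] 46.8
yellow 16 [282.5 192.5] med [ 0.5519 -0.139   0.1379] z95 0.141 rect [ 552. -139.] [11.  8.] 57.8
yellow 14 [162.1 198.7] med [0.582  0.1934 0.1353] z95 0.143 rect [583. 192.] [8. 7.] 81.5
yellow 12 [189.9 211.5] med [0.5733 0.1309 0.0267] z95 0.032 rect [574. 131.] [ 6. 17.] 63.4
yellow 37 [294.9 290.9] med [ 0.2994 -0.1392  0.012 ] z95 0.016 rect [ 299. -139.] [10. 26.] 3.7
yellow 39 [301.4 302. ] med [ 0.266  -0.1514  0.0127] z95 0.018 rect [ 266. -152.] [10. 27.] 34.8
brass 25 [181.2 152. ] med [0.7642 0.137  0.048 ] z95 0.051 rect [761. 140.] [16. 22.] 84.1
brass 54 [212.8 152.7] med [0.7267 0.04   0.0855] z95 0
[... 1704 characters left out ...]
 211 [227.8 250.8] med [0.4346 0.0334 0.0377] z95 0.041 rect [435.  34.] [51. 50.] 63.4
adap 60 [125.7 165.3] med [0.7101 0.2937 0.1054] z95 0.111 rect [720. 296.] [27. 63.] 31.9
adap 21 [278.7 197. ] med [ 0.5517 -0.1287  0.1045] z95 0.111 rect [ 552. -131.] [23.  7.] 83.2
adap 140 [225.5 221.1] med [0.5028 0.0285 0.1039] z95 0.109 rect [505.  28.] [43. 41.] 80.0
(228, 225) [0.491 0.023 0.103]
(228, 217) [0.514 0.02  0.105]
(345, 225) [ 0.472 -0.327 -0.002]
(405, 225) [ 0.445 -0.503  0.003]
(460, 225) [ 0.42  -0.665  0.005]
(405, 180) [ 0.589 -0.545 -0.002]
(405, 270) [ 0.297 -0.425  0.114]
tubrim 2752 [409.4 217.3] med [ 0.4404 -0.4972  0.1177] z95 0.123 rect [ 436. -458.] [428. 283.] 89.7
```

View pics/crop1.png

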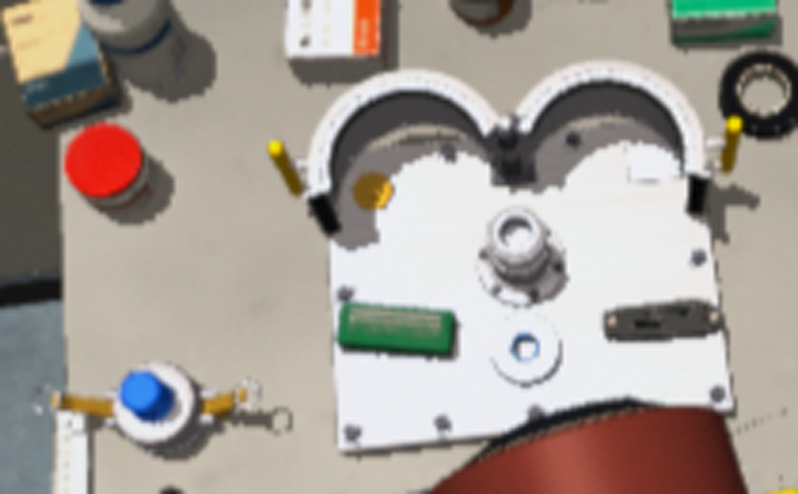

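View pics/crop2.png

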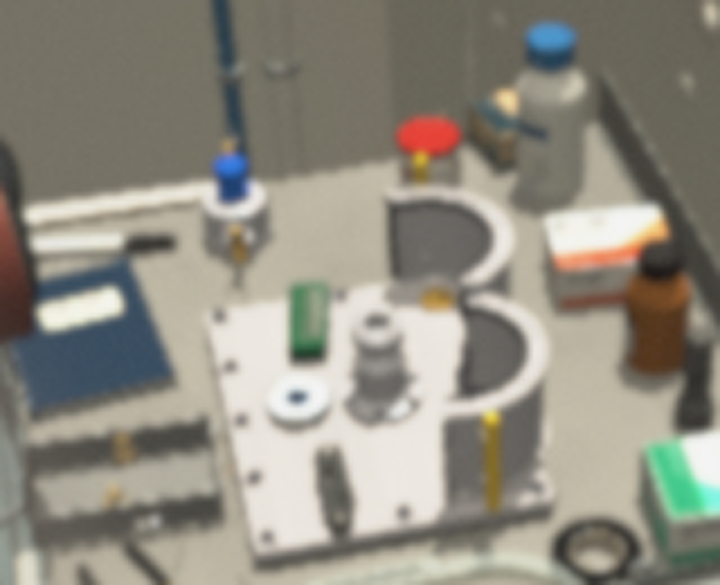

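Call:
jog_arm([
  [0,0,0,3.04,-0.71,-0.2,1],
  [0,0,0,3.04,-0.71,-0.2,1],
  [0,0,0,3.04,-0.71,-0.2,1],
  [0,0,0,3.04,-0.71,-0.2,1],
  [0,0,0,3.04,-0.71,-0.2,1],
  [0,0,0,3.04,-0.71,-0.2,1],
  [0,0,0,3.04,-0.71,-0.2,1],
  [0,0,0,3.04,-0.71,-0.2,1],
  [0,0,0,3.04,-0.71,-0.2,1],
  [0,0,0,3.04,-0.71,-0.2,1],
], grip_force=40)

```text
t: 0.93
tool_pos: [0.4367, -0.4565, 0.252]
tool_rot: [-3.114, -0.405, 0.001]
contact_force: [0.2, 0.4, 0.1]
opening: 0.0852
```

Call:
jog_arm([
  [0,0,-0.114,0,0,0,0.7],
  [0,0,-0.114,0,0,0,0.7],
  [0,0,-0.114,0,0,0,0.7],
  [0,0,-0.114,0,0,0,0.7],
  [0,0,-0.114,0,0,0,0.7],
  [0,0,-0.114,0,0,0,0.7],
  [0,0,-0.114,0,0,0,0.7],
  [0,0,-0.114,0,0,0,0.7],
  [0,0,-0.114,0,0,0,0.7],
  [0,0,-0.114,0,0,0,0.7],
])

```text
t: 1.77
tool_pos: [0.4355, -0.4574, 0.2517]
tool_rot: [-2.397, -2.028, -0.0]
contact_force: [0.3, 0.8, 0.0]
opening: 0.0598
```

```bash
cat >> h.py <<'E'
def phi(o): 
    R=cv2.Rodrigues(np.array(o['tool_rot']))[0]; return np.degrees(np.arctan2(R[1,0],R[0,0]))
def plan(P,ph=None):
    o=ctrl.get_obs(); R=cv2.Rodrigues(np.array(o['tool_rot']))[0]
    print('t %.2f pos %s phi %.1f open %.3f F %s'%(o['t'],o['tool_pos'].round(4),phi(o),o['opening'],o['contact_force'].round(1)))
    print('to',np.round(P,4),'shift cm tool',(R.T@(np.array(P)-o['tool_pos'])*100).round(2), '' if ph is None else 'rz %.3f'%(-np.radians((ph-phi(o)+180)%360-180)))
def rect(n,m,z):
    "min-area rectangle of mask m cast onto plane z (biggest part)"
    c=max(cv2.findContours(m.astype(np.uint8),cv2.RETR_EXTERNAL,cv2.CHAIN_APPROX_NONE)[0],key=cv2.contourArea)
    w=cv2.minAreaRect((onz(n,c[:,0],z)[:,:2]*1000).astype(np.float32)); return w
E
python3 - <<'E'
from h import *
im,d=grab('top'); np.savez('top1.npz',im=im,d=d); P=cloud('top',d); Z=P[...,2]; save(im,'top1')
H,S,V=cv2.split(cv2.cvtColor(im,cv2.COLOR_RGB2HSV))
b=np.zeros(H.shape,bool); b[175:300,165:290]=1
pl=b&(V>120)&(S<50)&(abs(Z-.022)<.006)
print('plate',rect('top',cv2.morphologyEx(pl.astype(np.uint8),cv2.MORPH_CLOSE,np.ones((9,9))),.022))
# tops by depth
b2=b.copy(); b2[:232]=0
for nm,m in(('hex',b2&(H>45)&(H<90)&(S>80)&(Z>.040)),('mt',b2&(V<110)&(Z>.032)&(P[...,1]<-.01)),('reel',b2&(S<90)&(Z>.033)&(V>120)&(abs(P[...,1]-.034)<.035))):
    q=P[m]; print(nm,m.sum(),rect('top',m,np.median(q[:,2])),'medz',np.median(q[:,2]).round(4))
m=b&(abs(Z-.106)<.004)&(abs(P[...,0]-.505)<.03)&(abs(P[...,1]-.028)<.03); c=max(cv2.findContours(m.astype(np.uint8),0,1)[0],key=cv2.contourArea)
print('adaptor top circle',cv2.minEnclosingCircle((onz('top',c[:,0],.106)[:,:2]*1000).astype(np.float32)))
b=np.zeros(H.shape,bool); b[240:290,95:165]=1
m=b&(H>100)&(H<125)&(S>120)&(Z>.075); print('barrel top',rect('top',m,.084),np.median(Z[m]))
m=b&(abs(Z-.044)<.006)&(S<70); print('cup',P[m].mean(0),m.sum())
for nm,x0 in(('yl',150),('yr',270)):
    b=np.zeros(H.shape,bool); b[185:225,x0:x0+25]=1
    m=b&(H>12)&(H<34)&(S>120)&(Z>.13); print(nm,m.sum(),onz('top',np.argwhere(m)[:,::-1],.14).mean(0))
m=(abs(Z-.118)<.008)&(P[...,1]<-.22)&(P[...,0]<.6); m[:,:320]=0
print('tub',rect('top',m,.116))
plan([.457,.129,.25],77)
E
```

```text
plate ((486.0896301269531, 29.086280822753906), (299.1675109863281, 255.12103271484375), 87.73999786376953)
hex 182 ((460.96673583984375, 128.8300018310547), (85.0519027709961, 30.93731117248535), 77.13619995117188) medz 0.0438
mt 183 ((441.36480712890625, -72.22756958007812), (87.353759765625, 24.218290328979492), 85.31307983398438) medz 0.0361
reel 334 ((434.874267578125, 34.12648010253906), (51.23988723754883, 49.97932052612305), 18.675601959228516) medz 0.0374
adaptor top circle ((502.630126953125, 28.906436920166016), 21.706966400146484)
barrel top ((430.192626953125, 310.3645324707031), (27.288055419921875, 28.289226531982422), 87.22991943359375) 0.08358329768307993
cup [0.42688926 0.3052564  0.04604281] 179
yl 16 [0.58158911 0.19218088 0.14      ]
yr 16 [ 0.55095032 -0.13872047  0.14      ]
tub ((523.1925048828125, -348.92041015625), (144.6327362060547, 351.3265075683594), 38.43181228637695)
t 1.82 pos [ 0.4354 -0.4575  0.2517] phi 80.7 open 0.060 F [-0.6  0.2  0.3]
to [0.457 0.129 0.25 ] shift cm tool [58.22 -7.39  0.23] rz 0.064
```

Call:
jog_arm([
  [0,0,0,3.64,-0.434,0,0.7],
  [0,0,0,3.64,-0.434,0,0.7],
  [0,0,0,3.64,-0.434,0,0.7],
  [0,0,0,3.64,-0.434,0,0.7],
  [0,0,0,3.64,-0.434,0,0.7],
  [0,0,0,3.64,-0.434,0,0.7],
  [0,0,0,3.64,-0.434,0,0.7],
  [0,0,0,3.64,-0.434,0,0.7],
  [0,0,0,3.64,-0.434,0,0.7],
  [0,0,0,3.64,-0.434,0,0.7],
  [0,0,0,3.64,-0.434,0,0.7],
  [0,0,0,3.64,-0.434,0,0.7],
])

```text
t: 2.82
tool_pos: [0.4586, -0.0167, 0.2523]
tool_rot: [-2.407, -2.019, -0.0]
contact_force: [-0.1, -0.1, -0.1]
opening: 0.0598
```

Call:
jog_arm([
  [0,0,0,3.64,-0.434,0,0.7],
  [0,0,0,3.64,-0.434,0,0.7],
  [0,0,0,3.64,-0.434,0,0.7],
  [0,0,0,3.64,-0.434,0,0.7],
  [0,0,0.064,0,0,1.5,0.7],
  [0,0,0,0,0,3.5,0.7],
  [0,0,0,0,0,3.5,0.7],
  [0,0,0,0,0,3.5,0.7],
  [0,0,0,0,0,1.5,0.7],
  [0,0,0,0,0,0,0.7],
])

```text
t: 3.65
tool_pos: [0.4629, 0.1275, 0.1119]
tool_rot: [-2.465, -1.939, 0.014]
contact_force: [-0.6, -0.8, -0.6]
opening: 0.0602
```

```bash
python3 -c "
from h import *
plan([.461,.129,.047],77)"
```

```text
t 3.65 pos [0.4629 0.1275 0.1119] phi 76.4 open 0.060 F [-0.6 -0.8 -0.6]
to [0.461 0.129 0.047] shift cm tool [ 0.12 -0.16  6.49] rz -0.011
```

Call:
jog_arm([
  [0,0,0,0.1,-0.16,2.5,0.7],
  [0,0,0,0,0,2.5,0.7],
  [0,0,0,0,0,1.4,0.7],
  [0,0,0,0,0,0,0.7],
  [0,0,0,0,0,0,0],
  [0,0,0,0,0,0,0],
  [0,0,0,0,0,0,0],
  [0,0,0,0,0,0,0],
  [0,0,0,0,0,0,0],
  [0,0,0,0,0,0,0],
])

```text
t: 4.48
tool_pos: [0.4661, 0.1294, 0.0543]
tool_rot: [2.467, 1.944, 0.002]
contact_force: [-0.3, 0.5, -1.0]
opening: -0.0001
```

Call:
jog_arm([
  [0,0,0,0,0,-1.5,0],
  [0,0,0,0,0,-2.5,0],
  [0,0,0,0,0,-2.5,0],
  [0,0,0,0,0,-2.5,0],
  [0,0,0,0,0,0,0],
])

```text
t: 4.9
tool_pos: [0.4691, 0.1298, 0.1498]
tool_rot: [2.463, 1.941, 0.014]
contact_force: [1.1, -0.4, 1.4]
opening: -0.0002
```

Run:
```python
from h import *
plan([.461,.129,.047],77)
im,d=grab('side'); t,_=grab('top')
cv2.imwrite('pics/c3.png',np.hstack([cv2.resize(im[130:250,180:300,::-1],None,fx=3.3,fy=3.3),cv2.resize(t[180:300,130:250,::-1],None,fx=3.3,fy=3.3)]))
print(ctrl.tcp_to_tips)
```

```text
t 4.90 pos [0.4691 0.1298 0.1498] phi 76.5 open -0.000 F [ 1.1 -0.4  1.4]
to [0.461 0.129 0.047] shift cm tool [-0.3  -0.87 10.27] rz -0.009
0.022
```

View pics/c3.png

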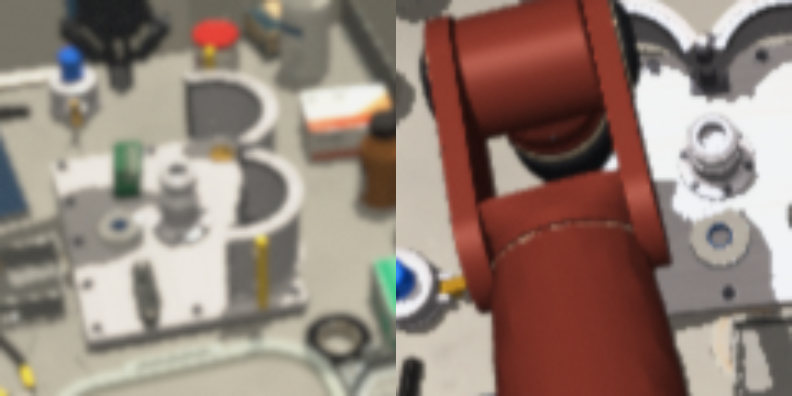

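The side crop shows the hex set still on the cover at side pixel (218,181), with the shut gripper above it at (216,156). The top view is blocked by the arm. I'll measure the hex set from the side view.

Run:
```python
from h import *
im,d=grab('side'); P=cloud('side',d)
for nm,im,P in(('now',im,P),('start',np.load('side0.npz')['im'],cloud('side',np.load('side0.npz')['d']))):
    H,S,V=cv2.split(cv2.cvtColor(im,cv2.COLOR_RGB2HSV))
    m=(H>45)&(H<90)&(S>80)&(V>25); m[:,:190]=0;m[:,240:]=0;m[:160]=0;m[:215]&=True; m[215:]=0
    q=P[m]; print(nm,m.sum(),np.median(q,0).round(4),np.percentile(q,[3,97],axis=0).round(3)); 
    t=m&(P[...,2]>.038); print(t.sum(),rect('side',t,.044))
o=ctrl.get_obs(); R=cv2.Rodrigues(o['tool_rot'])[0]; print(R.round(3)); tip=o['tool_pos']+R[:,2]*.022; print(tip,proj('side',[tip,o['tool_pos']]))
```

```text
now 32 [0.4541 0.0951 0.044 ] [[0.445 0.08  0.04 ]
 [0.463 0.158 0.05 ]]
32 ((454.52081298828125, 91.92132568359375), (23.42237663269043, 20.12789535522461), 73.1561050415039)
start 38 [0.4535 0.1017 0.0437] [[0.445 0.083 0.037]
 [0.463 0.156 0.05 ]]
36 ((460.0328674316406, 121.81011962890625), (86.00126647949219, 19.032506942749023), 78.59295654296875)
[[ 0.234  0.972  0.   ]
 [ 0.972 -0.234  0.   ]
 [ 0.     0.    -1.   ]]
[0.46550474 0.12930332 0.12142983] [[216.83468258 163.60736557]
 [216.35343946 158.9245119 ]]
```

Call:
jog_arm([
  [0,0,0,0,-0.4,0,0.7],
  [0,0,0,0,0,0,0.7],
  [0,0,0,0,0,2.5,0.7],
  [0,0,0,0,0,2.5,0.7],
  [0,0,0,0,0,2.5,0.7],
  [0,0,0,0,0,1.5,0.7],
  [0,0,0,0,0,0.5,0.7],
  [0,0,0,0,0,0,0.7],
  [0,0,0,0,0,0,0.7],
])

```text
t: 5.8
tool_pos: [0.4617, 0.1303, 0.0485]
tool_rot: [-2.467, -1.944, 0.001]
contact_force: [0.4, -0.4, -0.1]
opening: 0.0598
```

Call:
jog_arm([
  [0,0,0,0,0,0.55,0.7],
  [0,0,0,0,0,0,0.7],
  [0,0,0,0,0,0,0],
  [0,0,0,0,0,0,0],
  [0,0,0,0,0,0,0],
  [0,0,0,0,0,0,0],
  [0,0,0,0,0,0,0],
])

```text
t: 6.38
tool_pos: [0.4631, 0.1307, 0.0453]
tool_rot: [2.467, 1.944, 0.004]
contact_force: [-2.3, 0.5, 8.4]
opening: 0.0008
```

Run:
```python
from h import *
im,d=grab('side'); np.savez('side2.npz',im=im,d=d)
cv2.imwrite('pics/c4.png',cv2.resize(im[120:220,170:290,::-1],None,fx=6,fy=6,interpolation=cv2.INTER_CUBIC))
o=ctrl.get_obs();print(proj('side',[o['tool_pos'],o['tool_pos']-[0,0,.022]]))
```

```text
[[217.76828917 179.10963548]
 [218.21797556 183.44058933]]
```

View pics/c4.png

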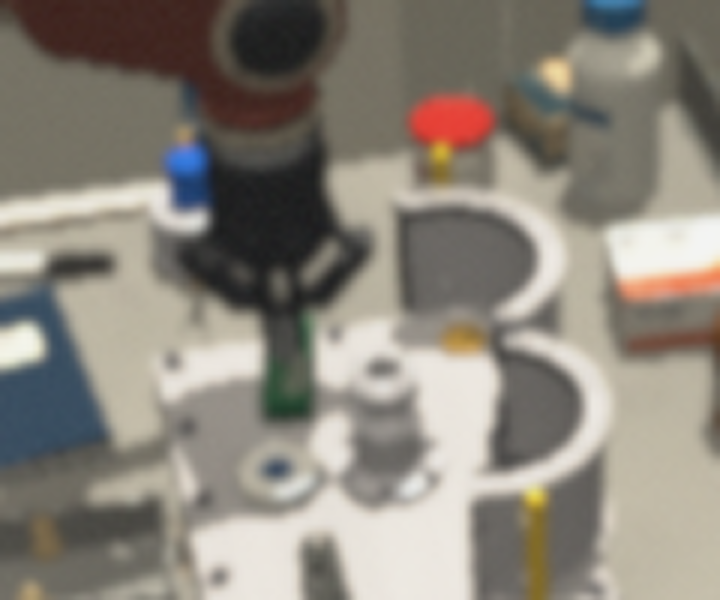

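The crop shows the gripper fingers shut at the hex set, side pixel (218,181), with green visible on both sides. I'll check the real heights in the depth data.

Run:
```python
from h import *
z=np.load('side2.npz');im=z['im'];P=cloud('side',z['d'])
for v in range(164,194,2):
    print(v,' '.join('%s:%d,%d,%d'%(''.join('%02x'%c for c in im[v,u]),*(P[v,u]*1000)) for u in range(212,226,2)))
z=np.load('side0.npz');P0=cloud('side',z['d']);print('start')
for v in range(172,192,2):
    print(v,' '.join('%s:%d,%d,%d'%(''.join('%02x'%c for c in z['im'][v,u]),*(P0[v,u]*1000)) for u in range(212,226,2)))
```

```text
164 272727:445,115,134 242222:453,122,127 373532:460,120,127 282926:466,106,136 4b4942:474,108,133 7f7b6f:482,114,126 68645c:492,129,113
166 31302e:444,117,123 33332f:451,114,124 646259:480,266,3 3d3b38:465,108,125 5b5951:473,107,124 66635a:505,265,0 31312d:491,127,105
168 202120:443,114,116 2e2e2c:451,118,111 5d5b53:477,254,3 3d3c38:465,110,114 32322f:472,107,115 31302f:482,121,102 262626:487,107,111
170 2c2c2b:443,120,102 252424:450,118,102 3b3a37:459,128,92 2b2c2b:465,116,100 2c2c2a:472,114,100 3e3e3a:479,110,101 54524b:487,113,97
172 79766b:443,127,87 383734:450,121,90 313130:458,124,86 30312e:464,113,93 455144:471,112,92 7e8272:497,229,-3 9d9889:503,217,3
174 a7a292:454,222,1 504f49:449,124,78 434340:456,116,82 444442:464,118,79 3e5443:472,121,75 8e9683:485,159,42 afaa9c:501,205,3
176 c2bbab:452,215,-3 6c6961:449,129,65 474844:456,122,68 474845:463,118,69 3b4f3f:471,119,67 9ea192:482,144,45 c4bdb4:494,167,24
178 e0dbd1:446,171,22 7d7b73:448,124,59 4a4b47:455,122,59 4b4c47:462,119,59 495747:471,124,53 a3a597:481,139,39 e3ded6:491,154,25
180 dfdbd1:443,154,26 747a6e:448,134,41 404
[... 1419 characters left out ...]
8c6f:464,133,38 949e84:470,122,45 98a58f:477,121,44 e1ddd5:489,143,24
182 e8e5dd:441,142,26 96a690:445,119,43 57845f:452,114,45 768b6e:459,108,49 8c997f:467,106,48 8c9b86:475,110,43 e0dbd2:487,134,21
184 e9e5dd:438,132,24 94a990:443,109,41 588560:450,101,47 6c8969:458,101,45 788f72:465,103,42 8f9d89:472,93,48 e1ddd4:484,121,22
186 e8e4dc:436,122,23 909f89:441,95,44 40744f:448,96,41 437350:455,89,45 42704f:462,86,46 899382:469,83,46 e1dcd4:481,111,21
188 e7e2da:434,113,21 888a7e:440,99,31 2a4833:447,91,35 284431:454,84,40 2f4835:461,79,42 8d8d82:469,86,34 e2ddd5:478,96,23
190 e9e4dd:431,95,26 aba69c:438,89,29 75766d:445,86,30 77766d:453,85,29 86837b:461,87,25 bbb5aa:468,82,27 e7e2da:476,86,22
```

The depth shows the shut fingertips resting on the hex set's top (z about 0.046) with TCP z at 0.045, so the tips seem to be about 20 mm shorter than stated. I'll lift and measure them in free air.

Call:
jog_arm([
  [0,0,0,0,0,-2,0],
  [0,0,0,0,0,-2,0],
  [0,0,0,0,0,-2,0],
  [0,0,0,0,0,0,0],
  [0,0,0,0,0,0,0],
  [0,0,0,0,0,0,0],
])

```text
t: 6.93
tool_pos: [0.4612, 0.1302, 0.1023]
tool_rot: [-2.467, -1.944, 0.001]
contact_force: [0.0, 0.2, -1.9]
opening: -0.0002
```

Run:
```python
from h import *
o=ctrl.get_obs();print(o['tool_pos'],o['opening'],o['contact_force'],proj('side',[o['tool_pos'],o['tool_pos']-[0,0,.022]]))
im,d=grab('side');P=cloud('side',d)
for v in range(150,186,2):
    print(v,' '.join('%s:%d,%d,%d'%(''.join('%02x'%c for c in im[v,u]),*(P[v,u]*1000)) for u in range(212,226,2)))
```

```text
[0.4611853  0.13018471 0.10227076] -0.00024785877063295713 [ 0.02810922  0.16063966 -1.94050068] [[216.08140666 167.68687436]
 [216.55621322 172.21741338]]
150 212021:452,123,191 212221:459,120,191 1f1f20:465,113,195 242525:472,111,195 4d4b45:479,110,194 817d72:529,379,-2 64635b:494,114,188
152 242424:450,114,189 393733:458,123,180 292a27:464,115,185 474440:471,113,185 868176:479,115,181 757168:525,356,3 383634:493,114,179
154 2f2f2c:448,108,184 66635a:488,349,5 47453f:463,109,180 504f48:470,109,179 7b766c:514,350,0 3e3d3a:488,127,162 272828:492,111,172
156 292827:448,115,170 605d55:458,134,155 4c4a43:462,111,170 2b2a2c:470,112,168 373834:479,125,156 282727:484,112,164 4d4a45:493,118,158
158 232423:448,122,156 3e3d39:457,131,148 373531:462,114,159 242525:469,114,157 373533:477,117,153 4c4a45:483,106,160 928d80:491,108,156
160 3d3b38:447,117,151 353534:454,118,148 31302f:461,115,148 4c4943:469,118,145 898578:504,298,6 999486:483,114,145 b3ac9c:522,306,-2
162 5e5c54:447,123,137 4c4c48:453,114,142 464643:461,121,135 5b5851:469,122,132 aba595:502,289,3 bab3a0:511,292,0 bab4a2:519,289,0
1
[... 722 characters left out ...]
949f87:477,154,48 949d88:486,161,41 b0aa9e:501,208,1
176 cec8b7:452,212,0 7f997c:453,159,40 56855f:460,152,44 7e9578:467,147,46 9ba38b:475,146,45 a3a797:483,147,42 c4bdb4:493,159,31
178 e1dcd3:446,173,20 81967d:450,142,44 557f5b:458,140,43 778e71:466,143,39 949d85:472,130,49 a7aa9b:480,132,45 e2ddd6:491,155,24
180 e0dbd2:443,153,27 758170:448,132,42 405e45:455,127,44 677961:463,126,43 7c846f:470,121,46 a5a598:479,129,38 e7e2da:488,140,27
182 e0dcd3:442,152,18 757d6f:445,118,44 38523c:453,116,44 545e4d:460,114,44 5f6455:467,111,44 a4a296:475,112,42 e7e2da:487,135,20
184 c0bcb1:439,138,20 606c5c:443,107,44 3b533d:450,101,47 56604e:458,103,43 555e4f:465,99,45 a3a197:473,104,39 e6e1d9:484,122,21
```

The shut tips are at z about 0.105 with TCP reading 0.102. So the tips stand level with the reported TCP, and I'll use tip z ≈ TCP z from here. The fingertip contact on the hex set's top fits this.

Call:
jog_arm([
  [0,0,0,0,0,0,0.7],
  [0,0,0,0,0,0,0.7],
  [0,0,0,0,0,0,0.7],
  [0,0,0,0,0,2.5,0.7],
  [0,0,0,0,0,2.5,0.7],
  [0,0,0,0,0,1.5,0.7],
  [0,0,0,0,0,0.7,0.7],
  [0,0,0,0,0,0,0.7],
  [0,0,0,0,0,0,0.7],
])

```text
t: 7.73
tool_pos: [0.4618, 0.1302, 0.0311]
tool_rot: [-2.467, -1.944, 0.0]
contact_force: [-0.7, 0.2, 0.2]
opening: 0.06
```

Call:
jog_arm([
  [0,0,0,0,0,0.2,0.7],
  [0,0,0,0,0,0,0],
  [0,0,0,0,0,0,0],
  [0,0,0,0,0,0,0],
  [0,0,0,0,0,0,0],
  [0,0,0,0,0,0,0],
])

```text
t: 8.23
tool_pos: [0.4628, 0.1304, 0.0302]
tool_rot: [2.467, 1.944, 0.003]
contact_force: [-0.7, 0.5, 5.5]
opening: 0.0329
```

Call:
jog_arm([
  [0,0,0,0,0,-2,0],
  [0,0,0,0,0,-3.5,0],
  [0,0,0,0,0,-3.5,0],
  [0,0,0,0,0,-3.5,0],
  [0,0,0,0,0,-3.5,0],
  [0,0,0,0,0,-3.5,0],
  [0,0,0,0,0,-2,0],
  [0,0,0,0,0,0,0],
])

```text
t: 8.9
tool_pos: [0.4641, 0.1306, 0.2499]
tool_rot: [2.464, 1.941, 0.013]
contact_force: [0.5, 0.4, -0.1]
opening: 0.0331
```

Call:
jog_arm([
  [0,0,0,-3.58,0.4,0,0],
  [0,0,0,-3.58,0.4,0,0],
  [0,0,0,-3.58,0.4,0,0],
  [0,0,0,-3.58,0.4,0,0],
  [0,0,0,-3.58,0.4,0,0],
  [0,0,0,-3.58,0.4,0,0],
  [0,0,0,-3.58,0.4,0,0],
  [0,0,0,-3.58,0.4,0,0],
  [0,0,0,-3.58,0.4,0,0],
  [0,0,0,-3.58,0.4,0,0],
  [0,0,0,-3.58,0.4,0,0],
  [0,0,0,-3.58,0.4,0,0],
])

```text
t: 9.9
tool_pos: [0.4065, -0.2997, 0.2413]
tool_rot: [-2.465, -1.942, 0.0]
contact_force: [1.0, 0.4, -0.9]
opening: 0.0329
```

Call:
jog_arm([
  [0,0,0,-3.58,0.4,0,0],
  [0,0,0,-3.58,0.4,0,0],
  [0,0,0,0,0,0,0],
  [0,0,0,0,0,0,0],
])

```text
t: 10.23
tool_pos: [0.3977, -0.3708, 0.241]
tool_rot: [-2.466, -1.938, -0.0]
contact_force: [0.1, -0.2, -1.3]
opening: 0.0328
```

Run:
```python
from h import *
plan([.40,-.37,.035],77)
im,d=grab('top');P=cloud('top',d); Z=P[...,2]
np.savez('top2.npz',im=im,d=d)
r=(Z>.1)&(Z<.135)&(P[...,1]<-.2)&(P[...,1]>-.72)&(P[...,0]<.62)&(P[...,0]>.26)
print('tubrim',np.percentile(P[r],[1,50,99],axis=0).round(3),r.sum())
f=(abs(Z)<.02)&(P[...,0]>.3)
o=ctrl.get_obs()
s,ds=grab('side');Ps=cloud('side',ds)
r=(Ps[...,2]>.1)&(Ps[...,2]<.13)&(Ps[...,1]<-.2)&(Ps[...,1]>-.72)&(Ps[...,0]<.62)&(Ps[...,0]>.26)
print('side rim',np.percentile(Ps[r],[1,50,99],axis=0).round(3),r.sum())
cv2.imwrite('pics/c5.png',np.hstack([cv2.resize(im[130:310,160:500,::-1],None,fx=1.2,fy=1.2),cv2.resize(s[160:376,130:370,::-1],None,fx=1,fy=1)]))
```

```text
t 10.23 pos [ 0.3977 -0.3708  0.241 ] phi 76.3 open 0.033 F [ 0.1 -0.2 -1.3]
to [ 0.4   -0.37   0.035] shift cm tool [ 0.07  0.29 20.6 ] rz -0.012
tubrim [[ 0.296 -0.667  0.102]
 [ 0.421 -0.462  0.118]
 [ 0.574 -0.245  0.125]] 1793
side rim [[ 0.298 -0.67   0.102]
 [ 0.451 -0.517  0.118]
 [ 0.575 -0.257  0.124]] 2332
```

View pics/c5.png

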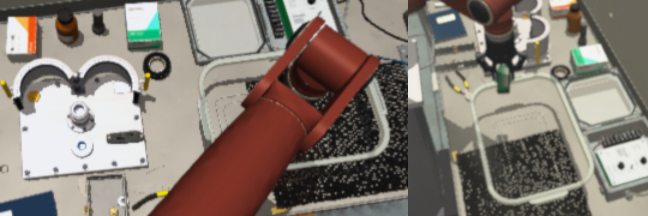

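The top view shows the multitool and reel still in place, and the side view shows the hex set in the gripper above the tub. I'll lower and release.

Call:
jog_arm([
  [0,0,0,0,0,3,0],
  [0,0,0,0,0,3,0],
  [0,0,0,0,0,3,0],
  [0,0,0,0,0,3,0],
  [0,0,0,0,0,3,0],
  [0,0,0,0,0,3,0],
  [0,0,0,0,0,2.5,0],
  [0,0,0,0,0,0,0],
  [0,0,0,0,0,0,0.6],
  [0,0,0,0,0,0,0.6],
  [0,0,0,0,0,0,0.6],
  [0,0,0,0,0,0,0.6],
])

```text
t: 11.33
tool_pos: [0.4004, -0.3715, 0.0417]
tool_rot: [2.463, 1.942, 0.0]
contact_force: [1.0, -1.1, 0.9]
opening: 0.0513
```

Call:
jog_arm([
  [0,0,0,0,0,-2,0.6],
  [0,0,0,0,0,-3.5,0.6],
  [0,0,0,0,0,-3.5,0.6],
  [0,0,0,0,0,-3.5,0.6],
  [0,0,0,0,0,-3.5,0.6],
  [0,0,0,0,0,-2.5,0.6],
  [0,0,0,0,0,0,0.6],
])

```text
t: 11.92
tool_pos: [0.4016, -0.3733, 0.2339]
tool_rot: [2.455, 1.935, 0.001]
contact_force: [-0.2, -0.5, 1.6]
opening: 0.0512
```

Run:
```python
from h import *
plan([.441,-.072,.027],85)
im,d=grab('side');P=cloud('side',d)
H,S,V=cv2.split(cv2.cvtColor(im,cv2.COLOR_RGB2HSV))
m=(H>45)&(H<90)&(S>80)&(P[...,2]<.1)&(P[...,1]<-.24)&(P[...,0]<.58)&(P[...,0]>.28)
print('green in tub',m.sum(),np.median(P[m],0))
im,d=grab('top');P=cloud('top',d);V=im.max(2);Z=P[...,2]
m=(V<110)&(Z>.030)&(Z<.05)&(abs(P[...,1]+.07)<.08)&(abs(P[...,0]-.44)<.06); print('mt',m.sum(),rect('top',m,.036))
```

```text
t 11.92 pos [ 0.4016 -0.3733  0.2339] phi 76.5 open 0.051 F [-0.2 -0.5  1.6]
to [ 0.441 -0.072  0.027] shift cm tool [30.41 -3.47 20.36] rz -0.149
green in tub 95 [ 0.38851602 -0.38723494  0.02736756]
mt 210 ((441.3069152832031, -72.2293930053711), (87.3634262084961, 24.035869598388672), 85.3131103515625)
```

Call:
jog_arm([
  [0,0,0,3.38,-0.385,0,0.6],
  [0,0,0,3.38,-0.385,0,0.6],
  [0,0,0,3.38,-0.385,0,0.6],
  [0,0,0,3.38,-0.385,0,0.6],
  [0,0,0,3.38,-0.385,0,0.6],
  [0,0,0,3.38,-0.385,0,0.6],
  [0,0,0,3.38,-0.385,0,0.6],
  [0,0,0,3.38,-0.385,0,0.6],
  [0,0,0,3.38,-0.385,0,0.6],
  [0,0,-0.075,0,0,2,0.6],
  [0,0,-0.075,0,0,3,0.6],
  [0,0,0,0,0,3,0.6],
])

```text
t: 13.02
tool_pos: [0.4364, -0.0654, 0.1428]
tool_rot: [2.309, 2.129, 0.001]
contact_force: [0.1, -0.7, -0.8]
opening: 0.0509
```

Call:
jog_arm([
  [0,0,0,0,0,3,0.6],
  [0,0,0,0,0,3,0.6],
  [0,0,0,0,0,2,0.6],
  [0,0,0,0,0,0,0.6],
  [0,0,0,0,0,0,0.6],
])

```text
t: 13.43
tool_pos: [0.4345, -0.0657, 0.062]
tool_rot: [-2.312, -2.121, 0.004]
contact_force: [0.4, -0.7, -0.0]
opening: 0.0516
```

```bash
python3 -c "
from h import *
plan([.4413,-.0722,.026],85.3)"
```

```text
t 13.43 pos [ 0.4345 -0.0657  0.062 ] phi 85.1 open 0.052 F [ 0.4 -0.7 -0. ]
to [ 0.4413 -0.0722  0.026 ] shift cm tool [-0.6   0.75  3.6 ] rz -0.004
```

Call:
jog_arm([
  [0,0,0,-0.6,0.75,0,0.6],
  [0,0,0,0,0,1.5,0.6],
  [0,0,0,0,0,1.5,0.6],
  [0,0,0,0,0,0.5,0.6],
  [0,0,0,0,0,0,0.6],
  [0,0,0,0,0,0,0],
  [0,0,0,0,0,0,0],
  [0,0,0,0,0,0,0],
  [0,0,0,0,0,0,0],
  [0,0,0,0,0,0,0],
])

```text
t: 14.27
tool_pos: [0.4449, -0.0734, 0.0307]
tool_rot: [2.313, 2.122, 0.002]
contact_force: [-0.9, -0.5, 6.9]
opening: 0.0238
```

Call:
jog_arm([
  [0,0,0,0,0,-2,0],
  [0,0,0,0,0,-3.5,0],
  [0,0,0,0,0,-3.5,0],
  [0,0,0,0,0,-3.5,0],
  [0,0,0,0,0,-3.5,0],
  [0,0,0,0,0,-3.5,0],
  [0,0,0,0,0,-1.5,0],
])

```text
t: 14.85
tool_pos: [0.4447, -0.0733, 0.2442]
tool_rot: [2.31, 2.12, 0.005]
contact_force: [-0.1, -0.4, 0.2]
opening: 0.0241
```

Call:
jog_arm([
  [0,0,0,-3.38,0.62,0,0],
  [0,0,0,-3.38,0.62,0,0],
  [0,0,0,-3.38,0.62,0,0],
  [0,0,0,-3.38,0.62,0,0],
  [0,0,0,-3.38,0.62,0,0],
  [0,0,0,-3.38,0.62,0,0],
  [0,0,0,-3.38,0.62,0,0],
  [0,0,0,-3.38,0.62,0,0],
  [0,0,0,-3.38,0.62,0,0],
  [0,0,0,-3.38,0.62,0,0],
  [0,0,0,-3.38,0.62,0,0],
  [0,0,0,0,0,0,0],
])

```text
t: 15.85
tool_pos: [0.4782, -0.454, 0.2368]
tool_rot: [-2.319, -2.118, 0.003]
contact_force: [-0.2, 1.1, -1.4]
opening: 0.0238
```

Call:
jog_arm([
  [0,0,0,0,0,3,0],
  [0,0,0,0,0,3,0],
  [0,0,0,0,0,3,0],
  [0,0,0,0,0,3,0],
  [0,0,0,0,0,3,0],
  [0,0,0,0,0,3,0],
  [0,0,0,0,0,2,0],
  [0,0,0,0,0,0,0],
  [0,0,0,0,0,0,0.9],
  [0,0,0,0,0,0,0.9],
  [0,0,0,0,0,0,0.9],
  [0,0,0,0,0,0,0.9],
])

```text
t: 16.85
tool_pos: [0.4807, -0.4507, 0.0421]
tool_rot: [2.311, 2.121, -0.0]
contact_force: [-0.5, 0.8, -0.1]
opening: 0.0708
```

Call:
jog_arm([
  [0,0,0,0,0,-2,0.9],
  [0,0,0,0,0,-3.5,0.9],
  [0,0,0,0,0,-3.5,0.9],
  [0,0,0,0,0,-3.5,0.9],
  [0,0,0,0,0,-3.5,0.9],
  [0,0,0,0,0,-2.5,0.9],
  [0,0,0,0,0,0,0.9],
])

```text
t: 17.43
tool_pos: [0.482, -0.4523, 0.235]
tool_rot: [2.303, 2.113, -0.001]
contact_force: [0.3, -1.1, 1.4]
opening: 0.0767
```

Run:
```python
from h import *
im,d=grab('top');P=cloud('top',d);Z=P[...,2]; H,S,V=cv2.split(cv2.cvtColor(im,cv2.COLOR_RGB2HSV)); np.savez('top3.npz',im=im,d=d)
m=(V>120)&(S<90)&(Z>.031)&(Z<.045)&(abs(P[...,1]-.034)<.06)&(abs(P[...,0]-.43)<.05); print('reel',m.sum(),rect('top',m,.038))
m=(V<110)&(Z>.030)&(Z<.05)&(abs(P[...,1]+.07)<.08)&(abs(P[...,0]-.44)<.06); print('mt left on cover',m.sum())
plan([.434,.034,.026],-2)
save(im,'top3')
# adaptor / post / plate edges
pl=(V>120)&(S<60)&(abs(Z-.022)<.005)
for lo,hi in((.36,.40),(.40,.46)):
    for x in np.arange(lo,hi,.02):
        q=P[pl&(abs(P[...,0]-x)<.01)&(abs(P[...,1]-.03)<.2)]; print('x%.2f'%x, np.percentile(q[:,1],[0.5,99.5]).round(3),end=' ')
q=P[pl&(abs(P[...,1]-.03)<.13)&(P[...,0]<.45)]
for y in(-.08,-.03,.03,.08,.13):
    print('y',y,np.percentile(q[abs(q[:,1]-y)<.015][:,0],.5).round(4))
for z0 in(.095,.1,.104):
    m=(Z>z0)&(Z<.115)&(abs(P[...,0]-.505)<.035)&(abs(P[...,1]-.028)<.035)
    print('ad',m.sum(),P[m].mean(0).round(4),np.percentile(P[m],[2,98],axis=0)[:,:2].round(4).tolist())
s,ds=grab('side');Ps=cloud('side',ds);Zs=Ps[...,2]
m=(Zs>.1)&(Zs<.115)&(abs(Ps[...,0]-.505)<.035)&(abs(Ps[...,1]-.028)<.035);print('side ad',m.sum(),Ps[m].mean(0).round(4),np.percentile(Ps[m],[2,98],axis=0)[:,:2].round(4).tolist())
```

```text
reel 245 ((434.7272644042969, 34.15138244628906), (51.18546676635742, 49.970252990722656), 18.2632999420166)
mt left on cover 10
t 17.48 pos [ 0.4812 -0.4513  0.2313] phi 85.1 open 0.077 F [-0.3  0.  -0.2]
to [0.434 0.034 0.026] shift cm tool [48.11 -9.03 20.06] rz 1.520
x0.36 [-0.114 -0.004] x0.38 [-0.115  0.181] x0.40 [-0.115  0.179] x0.40 [-0.115  0.179] x0.42 [-0.116  0.181] x0.44 [-0.118  0.179] y -0.08 0.3705
y -0.03 0.2909
y 0.03 0.3747
y 0.08 0.3768
y 0.13 0.3782
ad 147 [0.5031 0.0283 0.1041] [[0.4838, 0.0079], [0.5238, 0.0486]]
ad 130 [0.503  0.028  0.1049] [[0.4851, 0.0078], [0.5236, 0.0479]]
ad 70 [0.5047 0.0281 0.107 ] [[0.4866, 0.0095], [0.5219, 0.0464]]<stdin>:19: RuntimeWarning: Mean of empty slice.
  ret = um.true_divide(
Traceback (most recent call last):
IndexError: index -1 is out of bounds for axis 0 with size 0
```

Call:
jog_arm([
  [0,0,0,4.01,-0.752,0,0.9],
  [0,0,0,4.01,-0.752,0,0.9],
  [0,0,0,4.01,-0.752,0,0.9],
  [0,0,0,4.01,-0.752,0,0.9],
  [0,0,0,4.01,-0.752,0,0.9],
  [0,0,0,4.01,-0.752,0,0.9],
  [0,0,0,4.01,-0.752,0,0.9],
  [0,0,0,4.01,-0.752,0,0.9],
  [0,0,0,4.01,-0.752,0,0.9],
  [0,0,0,4.01,-0.752,0,0.9],
  [0,0,0,4.01,-0.752,0,0.9],
  [0,0,0,4.01,-0.752,0,0.9],
])

```text
t: 18.53
tool_pos: [0.4293, 0.0398, 0.2224]
tool_rot: [-2.314, -2.122, 0.002]
contact_force: [0.7, 0.2, 0.5]
opening: 0.077
```

Call:
jog_arm([
  [0,0,0.119,0,0,0,0.9],
  [0,0,0.119,0,0,0,0.9],
  [0,0,0.119,0,0,0,0.9],
  [0,0,0.119,0,0,0,0.9],
  [0,0,0.119,0,0,0,0.9],
  [0,0,0.119,0,0,0,0.9],
  [0,0,0.119,0,0,0,0.9],
  [0,0,0.119,0,0,0,0.9],
  [0,0,0.119,0,0,0,0.9],
  [0,0,0.119,0,0,0,0.9],
  [0,0,0.119,0,0,0,0.9],
  [0,0,0,0,0,0,0.9],
])

```text
t: 19.53
tool_pos: [0.4299, 0.038, 0.2223]
tool_rot: [-3.129, -0.273, 0.004]
contact_force: [0.7, 0.2, -0.7]
opening: 0.0768
```

```bash
python3 -c "
from h import *
plan([.4347,.0342,.026],10)"
```

```text
t 19.53 pos [0.4299 0.038  0.2223] phi 10.0 open 0.077 F [ 0.7  0.2 -0.7]
to [0.4347 0.0342 0.026 ] shift cm tool [ 0.46  0.48 19.63] rz -0.001
```

Call:
jog_arm([
  [0,0,0,0.3,0.48,1,0.9],
  [0,0,0,0,0,3,0.9],
  [0,0,0,0,0,3,0.9],
  [0,0,0,0,0,3,0.9],
  [0,0,0,0,0,3,0.9],
  [0,0,0,0,0,3,0.9],
  [0,0,0,0,0,2,0.9],
  [0,0,0,0,0,1,0.9],
  [0,0,0,0,0,0,0.9],
  [0,0,0,0,0,0,0.9],
])

```text
t: 20.37
tool_pos: [0.4344, 0.0337, 0.0337]
tool_rot: [-3.129, -0.277, 0.002]
contact_force: [0.4, 0.6, -0.4]
opening: 0.077
```

Call:
jog_arm([
  [0,0,0,0,0,0.4,0.9],
  [0,0,0,0,0,0,0],
  [0,0,0,0,0,0,0],
  [0,0,0,0,0,0,0],
  [0,0,0,0,0,0,0],
])

```text
t: 20.78
tool_pos: [0.4398, 0.0377, 0.0374]
tool_rot: [-3.12, -0.272, -0.015]
contact_force: [-6.9, 17.9, 32.1]
opening: 0.0288
```

The jaws closed over the top of the reel. I'll open, lift, and go 10 mm lower.

Call:
jog_arm([
  [0,0,0,0,0,-1,0.9],
  [0,0,0,0,0,-2,0.9],
  [0,0,0,0,0,-2,0.9],
  [0,0,0,0,0,-2,0.9],
  [0,0,0,0,0,-3,0.9],
  [0,0,0,0,0,-3,0.9],
  [0,0,0,0,0,0,0.9],
])

```text
t: 21.37
tool_pos: [0.4389, 0.0333, 0.1684]
tool_rot: [3.127, 0.276, 0.022]
contact_force: [0.6, -0.6, 1.0]
opening: 0.077
```

Run:
```python
from h import *
s,d=grab('side');P=cloud('side',d);Z=P[...,2]; H,S,V=cv2.split(cv2.cvtColor(s,cv2.COLOR_RGB2HSV))
m=(V>110)&(S<70)&(Z>.031)&(Z<.046)&(abs(P[...,1]-.034)<.07)&(abs(P[...,0]-.43)<.05)
print(m.sum(),rect('side',m,.038)); w=rect('side',m,.038)[0]
plan([w[0]/1000,w[1]/1000,.020],10)
cv2.imwrite('pics/c6.png',cv2.resize(s[140:240,170:290,::-1],None,fx=4,fy=4))
```

```text
126 ((430.4350891113281, 54.0001220703125), (56.120689392089844, 48.69733428955078), 79.3690185546875)
t 21.42 pos [0.4377 0.0334 0.1654] phi 10.1 open 0.077 F [-0.3  0.3 -0. ]
to [0.4304 0.054  0.02  ] shift cm tool [-0.5  -2.19 14.53] rz 0.002
```

View pics/c6.png

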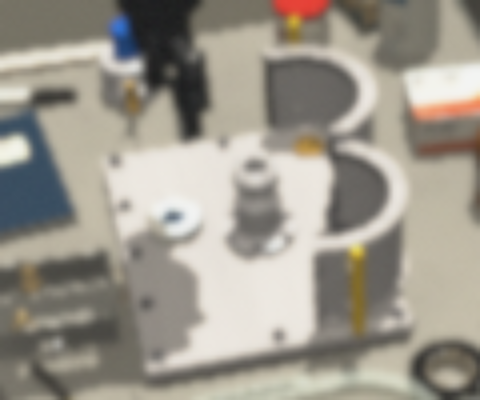

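The reel has slid to crop pixel (175,217), about (0.430, 0.054). It is intact and clear of the adaptor.

Call:
jog_arm([
  [0,0,0,-0.3,-1.1,0,0.9],
  [0,0,0,-0.2,-1.1,2,0.9],
  [0,0,0,0,0,3,0.9],
  [0,0,0,0,0,3,0.9],
  [0,0,0,0,0,3,0.9],
  [0,0,0,0,0,2,0.9],
  [0,0,0,0,0,0,0.9],
  [0,0,0,0,0,0,0.9],
])

```text
t: 22.08
tool_pos: [0.4235, 0.0551, 0.0281]
tool_rot: [-3.129, -0.276, 0.008]
contact_force: [0.8, 0.2, 0.4]
opening: 0.0768
```

```bash
python3 -c "
from h import *
plan([.4304,.054,.020],10)"
```

```text
t 22.08 pos [0.4235 0.0551 0.0281] phi 10.1 open 0.077 F [0.8 0.2 0.4]
to [0.4304 0.054  0.02  ] shift cm tool [0.67 0.23 0.8 ] rz 0.002
```

Call:
jog_arm([
  [0,0,0,0.67,0.2,0,0.9],
  [0,0,0,0,0,0.4,0.9],
  [0,0,0,0,0,0.4,0.9],
  [0,0,0,0,0,0,0.9],
])

```text
t: 22.42
tool_pos: [0.4332, 0.0537, 0.0223]
tool_rot: [3.129, 0.276, 0.001]
contact_force: [-0.4, 0.7, -0.2]
opening: 0.0772
```

Call:
jog_arm([
  [0,0,0,0,0,0,0.4],
  [0,0,0,0,0,0,0.4],
  [0,0,0,0,0,0,0.4],
  [0,0,0,0,0,0,0.4],
])

```text
t: 22.75
tool_pos: [0.4334, 0.0537, 0.0228]
tool_rot: [3.129, 0.276, 0.002]
contact_force: [-0.6, 0.3, 2.7]
opening: 0.0497
```

Call:
jog_arm([
  [0,0,0,0,0,0,0.3],
  [0,0,0,0,0,-1,0.3],
  [0,0,0,0,0,-2.5,0.3],
  [0,0,0,0,0,-3.5,0.3],
  [0,0,0,0,0,-3.5,0.3],
  [0,0,0,0,0,-3.5,0.3],
  [0,0,0,0,0,-3.5,0.3],
  [0,0,0,0,0,-3,0.3],
  [0,0,0,0,0,-1.5,0.3],
  [0,0,0,0,0,0,0.3],
])

```text
t: 23.58
tool_pos: [0.4347, 0.0537, 0.2473]
tool_rot: [3.128, 0.276, 0.013]
contact_force: [0.6, -0.2, -0.6]
opening: 0.0494
```

Call:
jog_arm([
  [0,0,0,-0.9,3.86,0,0.3],
  [0,0,0,-0.9,3.86,0,0.3],
  [0,0,0,-0.9,3.86,0,0.3],
  [0,0,0,-0.9,3.86,0,0.3],
  [0,0,0,-0.9,3.86,0,0.3],
  [0,0,0,-0.9,3.86,0,0.3],
  [0,0,0,-0.9,3.86,0,0.3],
  [0,0,0,-0.9,3.86,0,0.3],
  [0,0,0,-0.9,3.86,0,0.3],
  [0,0,0,-0.9,3.86,0,0.3],
  [0,0,0,-0.9,3.86,0,0.3],
  [0,0,0,-0.9,3.86,0,0.3],
])

```text
t: 24.58
tool_pos: [0.4061, -0.4223, 0.2395]
tool_rot: [-3.126, -0.275, 0.003]
contact_force: [0.7, 0.1, -0.0]
opening: 0.0497
```

Call:
jog_arm([
  [0,0,0,-0.9,3.86,0,0.3],
  [0,0,0,-0.9,3.86,0,0.3],
  [0,0,0,-0.9,3.86,0,0.3],
  [0,0,0,0,0,0,0.3],
  [0,0,0,0,0,0,0.3],
])

```text
t: 25.0
tool_pos: [0.3997, -0.5405, 0.2382]
tool_rot: [-3.125, -0.271, 0.004]
contact_force: [-0.7, 0.9, -1.4]
opening: 0.0494
```

Still held (opening 0.049). I'll lower, release and check.

Call:
jog_arm([
  [0,0,0,0,0,3,0.3],
  [0,0,0,0,0,3,0.3],
  [0,0,0,0,0,3,0.3],
  [0,0,0,0,0,3,0.3],
  [0,0,0,0,0,3,0.3],
  [0,0,0,0,0,3,0.3],
  [0,0,0,0,0,2,0.3],
  [0,0,0,0,0,0,0.3],
  [0,0,0,0,0,0,0.9],
  [0,0,0,0,0,0,0.9],
  [0,0,0,0,0,0,0.9],
])

```text
t: 25.92
tool_pos: [0.4023, -0.5411, 0.045]
tool_rot: [3.125, 0.276, 0.003]
contact_force: [-1.4, -0.3, -0.3]
opening: 0.0769
```

Call:
jog_arm([
  [0,0,0,0,0,-2,0.9],
  [0,0,0,0,0,-3.5,0.9],
  [0,0,0,0,0,-3.5,0.9],
  [0,0,0,0,0,-3.5,0.9],
  [0,0,0,0,0,-3.5,0.9],
  [0,0,0,0,0,-3.5,0.7],
  [0,0,0,0,0,-3.5,0.7],
  [0,0,0,0,0,0,0.7],
])

```text
t: 26.58
tool_pos: [0.4033, -0.5433, 0.2858]
tool_rot: [3.112, 0.274, 0.013]
contact_force: [-0.1, -0.3, 1.8]
opening: 0.0596
```

Run:
```python
from h import *
s,d=grab('side'); t,dt=grab('top'); np.savez('top4.npz',im=t,d=dt)
cv2.imwrite('pics/c7.png',np.hstack([cv2.resize(t[140:300,90:270,::-1],(540,480)),cv2.resize(s[230:370,180:320,::-1],(260,260))[:,:,:] if 0 else cv2.copyMakeBorder(cv2.resize(s[225:365,190:320,::-1],(260,280)),0,200,0,0,cv2.BORDER_CONSTANT)]))
P=cloud('top',dt); Z=P[...,2]; H,S,V=cv2.split(cv2.cvtColor(t,cv2.COLOR_RGB2HSV))
b=np.zeros(H.shape,bool); b[235:300,90:175]=1
m=b&(H>100)&(H<125)&(S>120)&(Z>.075); print('barrel top',rect('top',m,.084))
m=b&(Z>.038)&(Z<.052)&(S<70);print('cup top',m.sum(),P[m].mean(0).round(4),cv2.minEnclosingCircle((P[m][:,:2]*1000).astype(np.float32)))
m=b&(H>10)&(H<28)&(S>90)&(Z>.012)&(Z<.09); n,l,st,c=cv2.connectedComponentsWithStats(m.astype(np.uint8))
for i in range(1,n):
    if st[i,4]>10: print('arm',st[i,4],np.median(P[l==i],0).round(4),np.percentile(P[l==i],[3,97],axis=0).round(3).tolist())
plan([.430,.31,.25],80)
```

```text
barrel top ((430.0595703125, 310.3709716796875), (27.288055419921875, 28.555644989013672), 87.22991943359375)
cup top 213 [0.4267 0.3049 0.0466] ((431.9086608886719, 310.9466857910156), 30.742576599121094)
arm 41 [0.4255 0.2665 0.0371] [[0.421, 0.252, 0.014], [0.431, 0.28, 0.051]]
arm 57 [0.4374 0.3618 0.0408] [[0.432, 0.349, 0.024], [0.444, 0.376, 0.056]]
t 26.68 pos [ 0.402  -0.5413  0.2779] phi 10.1 open 0.060 F [-0.9  0.8 -1. ]
to [0.43 0.31 0.25] shift cm tool [ 17.64 -83.35   2.13] rz -1.220
```

View pics/c7.png

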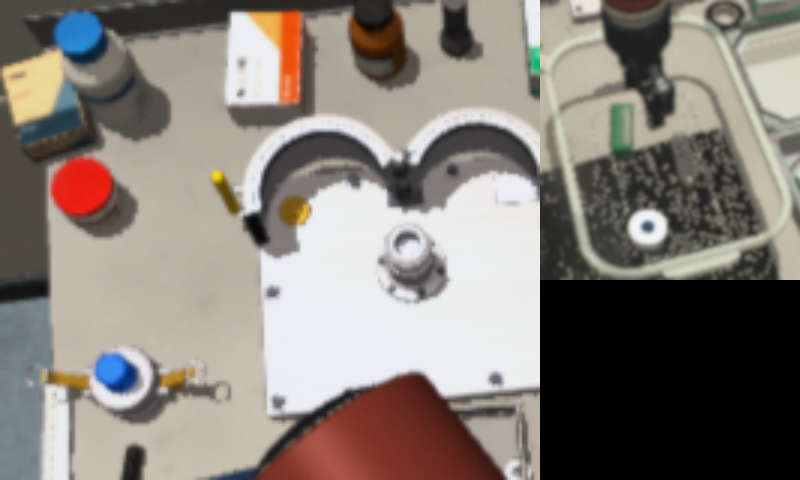

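The tub (right inset) holds the hex set at (622,128), the multitool at (690,155) and the reel at (648,227). The coupling stands unmoved at (118,373), arms out along y. I'm going for the coupling now.

Call:
jog_arm([
  [0,0,-0.116,0,0,0,0.7],
  [0,0,-0.116,0,0,0,0.7],
  [0,0,-0.116,0,0,0,0.7],
  [0,0,-0.116,0,0,0,0.7],
  [0,0,-0.116,0,0,0,0.7],
  [0,0,-0.116,0,0,0,0.7],
  [0,0,-0.116,0,0,0,0.7],
  [0,0,-0.116,0,0,0,0.7],
  [0,0,-0.116,0,0,0,0.7],
  [0,0,-0.116,0,0,0,0.7],
  [0,0,-0.116,0,0,0,0.7],
])

```text
t: 27.6
tool_pos: [0.4008, -0.5393, 0.2709]
tool_rot: [-2.342, -2.091, -0.001]
contact_force: [0.0, -0.1, -0.8]
opening: 0.0594
```

Call:
jog_arm([
  [0,0,0,3.86,-0.35,0,0.7],
  [0,0,0,3.86,-0.35,0,0.7],
  [0,0,0,3.86,-0.35,0,0.7],
  [0,0,0,3.86,-0.35,0,0.7],
  [0,0,0,3.86,-0.35,0,0.7],
  [0,0,0,3.86,-0.35,0,0.7],
  [0,0,0,3.86,-0.35,0,0.7],
  [0,0,0,3.86,-0.35,0,0.7],
  [0,0,0,3.86,-0.35,0,0.7],
  [0,0,0,3.86,-0.35,0,0.7],
  [0,0,0,3.86,-0.35,0,0.7],
  [0,0,0,3.86,-0.35,0,0.7],
])

```text
t: 28.6
tool_pos: [0.4135, -0.0731, 0.2712]
tool_rot: [-2.35, -2.084, 0.0]
contact_force: [1.4, -0.6, -0.0]
opening: 0.0598
```

Call:
jog_arm([
  [0,0,0,3.86,-0.35,0,0.7],
  [0,0,0,3.86,-0.35,0,0.7],
  [0,0,0,3.86,-0.35,0,0.7],
  [0,0,0,3.86,-0.35,0,0.7],
  [0,0,0,3.86,-0.35,0,0.7],
  [0,0,0,3.86,-0.35,0,0.7],
  [0,0,0,3.86,-0.35,0,0.7],
  [0,0,0,3.86,-0.35,0,0.7],
  [0,0,0,3.86,-0.35,0,0.7],
  [0,0,0,3.86,-0.35,0,0.7],
  [0,0,0,0,0,3,0.7],
  [0,0,0,0,0,3,0.7],
])

```text
t: 29.6
tool_pos: [0.4258, 0.315, 0.2128]
tool_rot: [2.345, 2.089, 0.006]
contact_force: [1.1, -0.4, -0.7]
opening: 0.0597
```

Call:
jog_arm([
  [0,0,0,0,0,3,0.7],
  [0,0,0,0,0,0,0.7],
  [0,0,0,0,0,0,0.7],
  [0,0,0,0,0,0,0.7],
])

```text
t: 29.93
tool_pos: [0.426, 0.3125, 0.1834]
tool_rot: [2.35, 2.085, 0.002]
contact_force: [0.4, 0.2, 0.7]
opening: 0.06
```

Run:
```python
from h import *
plan([.430,.3105,.052],83)
s,d=grab('side');H,S,V=cv2.split(cv2.cvtColor(s,cv2.COLOR_RGB2HSV));P=cloud('side',d)
m=(H>100)&(H<125)&(S>120)&(P[...,2]>.045)&(P[...,2]<.095)&(abs(P[...,1]-.31)<.06)&(abs(P[...,0]-.43)<.06)
print(m.sum(),np.percentile(P[m],[3,50,97],axis=0).round(4))
```

```text
t 29.93 pos [0.426  0.3125 0.1834] phi 83.2 open 0.060 F [0.4 0.2 0.7]
to [0.43   0.3105 0.052 ] shift cm tool [-0.17  0.4  13.14] rz 0.003
49 [[0.4215 0.2914 0.0582]
 [0.4328 0.2998 0.0797]
 [0.445  0.3198 0.0878]]
```

Call:
jog_arm([
  [0,0,0,-0.2,0.5,2,0.7],
  [0,0,0,0,0,3,0.7],
  [0,0,0,0,0,3,0.7],
  [0,0,0,0,0,2.5,0.7],
  [0,0,0,0,0,1.6,0.7],
  [0,0,0,0,0,0.8,0.7],
  [0,0,0,0,0,0,0.7],
  [0,0,0,0,0,0,0.7],
], grip_force=60)

```text
t: 30.65
tool_pos: [0.4316, 0.3104, 0.0549]
tool_rot: [2.349, 2.085, 0.005]
contact_force: [0.5, -0.4, 0.3]
opening: 0.0599
```

Call:
jog_arm([
  [0,0,0,0,0,0,0.2],
  [0,0,0,0,0,0,0.2],
  [0,0,0,0,0,0,0.2],
  [0,0,0,0,0,0,0.2],
  [0,0,0,0,0,0,0.2],
  [0,0,0,0,0,0,0.2],
])

```text
t: 31.15
tool_pos: [0.432, 0.3106, 0.0552]
tool_rot: [2.349, 2.085, 0.006]
contact_force: [1.1, -0.4, 7.0]
opening: 0.0283
```

Call:
jog_arm([
  [0,0,0,0,0,-1,0.2],
  [0,0,0,0,0,-2.5,0.2],
  [0,0,0,0,0,-3,0.2],
  [0,0,0,0,0,-3,0.2],
  [0,0,0,0,0,-3,0.2],
  [0,0,0,0,0,-2.5,0.2],
  [0,0,0,0,0,-1,0.2],
  [0,0,0,0,0,0,0.2],
])

```text
t: 31.82
tool_pos: [0.431, 0.3104, 0.2157]
tool_rot: [2.349, 2.085, 0.007]
contact_force: [-0.5, -0.1, -3.7]
opening: 0.0282
```

Call:
jog_arm([
  [0,0,0,-1.7,0.66,0,0.2],
  [0,0,0,-2.8,1.08,0,0.2],
  [0,0,0,-3,1.16,0,0.2],
  [0,0,0,-3,1.16,0,0.2],
  [0,0,0,-3,1.16,0,0.2],
  [0,0,0,-3,1.16,0,0.2],
  [0,0,0,-3,1.16,0,0.2],
  [0,0,0,-3,1.16,0,0.2],
  [0,0,0,-3,1.16,0,0.2],
  [0,0,0,-1.7,0.68,0,0.2],
  [0,0,-0.087,0,0,0,0.2],
  [0,0,0,0,0,0,0.2],
])

```text
t: 32.82
tool_pos: [0.501, 0.0263, 0.2095]
tool_rot: [-2.254, -2.181, 0.006]
contact_force: [-0.7, 0.2, -3.3]
opening: 0.0287
```

Run:
```python
from h import *
plan([.5045,.028,.185],88)
s,d=grab('side'); P=cloud('side',d);t,dt=grab('top');Pt=cloud('top',dt)
np.savez('s8.npz',s=s,d=d,t=t,dt=dt)
cv2.imwrite('pics/c8.png',np.hstack([cv2.resize(s[130:230,180:290,::-1],None,fx=3.6,fy=3.6),cv2.resize(t[160:260,170:280,::-1],None,fx=3.6,fy=3.6)]))
o=ctrl.get_obs()
```

```text
t 32.82 pos [0.501  0.0263 0.2095] phi 88.1 open 0.029 F [-0.7  0.2 -3.3]
to [0.5045 0.028  0.185 ] shift cm tool [0.18 0.36 2.45] rz 0.002
```

View pics/c8.png

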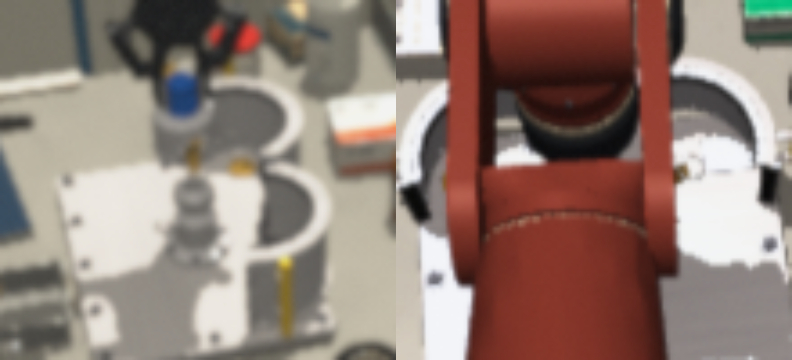

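The coupling is held upright over the adaptor, cup at side-crop (182,125) and adaptor at (193,200). I'll fine-align and lower.

Call:
jog_arm([
  [0,0,0,0.18,0.36,1,0.2],
  [0,0,0,0,0,1.5,0.2],
  [0,0,0,0,0,0,0.2],
  [0,0,0,0,0,0,0.2],
  [0,0,0,0,0,0,0.2],
])

```text
t: 33.33
tool_pos: [0.5061, 0.0294, 0.1878]
tool_rot: [-2.256, -2.186, 0.0]
contact_force: [0.4, -1.3, -3.7]
opening: 0.0284
```

Run:
```python
from h import *
plan([.5045,.028,.119],88)
s,d=grab('side');P=cloud('side',d);H,S,V=cv2.split(cv2.cvtColor(s,cv2.COLOR_RGB2HSV))
m=(H>100)&(H<125)&(S>110)&(abs(P[...,0]-.505)<.04)&(abs(P[...,1]-.028)<.04)
print('barrel',m.sum(),np.percentile(P[m],[3,50,97],axis=0).round(4))
# edge midpoints per row: barrel, cup, adaptor columns
for v in range(150,215,3):
    r=(abs(P[v,:,0]-.505)<.05)&(abs(P[v,:,1]-.015)<.035)&(P[v,:,2]>.035)
    u=np.where(r)[0]
    if len(u)>3: print(v,u.min(),u.max(),P[v,u].mean(0).round(3),'x',P[v,u,0].min().round(3),P[v,u,0].max().round(3))
```

```text
t 33.33 pos [0.5061 0.0294 0.1878] phi 88.2 open 0.028 F [ 0.4 -1.3 -3.7]
to [0.5045 0.028  0.119 ] shift cm tool [-0.15 -0.15  6.88] rz 0.003
barrel 72 [[0.4927 0.0138 0.1883]
 [0.5037 0.0193 0.21  ]
 [0.5155 0.0356 0.2188]]
150 217 245 [0.505 0.02  0.251] x 0.456 0.551
153 218 243 [0.498 0.02  0.241] x 0.457 0.544
156 219 239 [0.495 0.024 0.226] x 0.459 0.529
159 224 239 [0.502 0.019 0.215] x 0.477 0.529
162 224 239 [0.501 0.019 0.202] x 0.477 0.527
165 224 240 [0.503 0.022 0.186] x 0.477 0.531
168 224 241 [0.502 0.013 0.18 ] x 0.475 0.535
171 224 241 [0.499 0.006 0.172] x 0.474 0.531
174 224 242 [0.498 0.009 0.157] x 0.474 0.536
177 225 240 [ 0.497 -0.001  0.151] x 0.474 0.525
180 229 238 [0.501 0.004 0.133] x 0.485 0.524
183 228 239 [0.505 0.028 0.099] x 0.485 0.524
186 228 239 [0.501 0.011 0.099] x 0.483 0.521
189 229 239 [0.503 0.018 0.078] x 0.487 0.522
192 229 240 [0.503 0.013 0.068] x 0.484 0.525
195 227 241 [0.502 0.012 0.054] x 0.479 0.529
198 230 241 [0.503 0.009 0.041] x 0.486 0.525
```

Call:
jog_arm([
  [0,0,0,-0.1,-0.07,1,0.2],
  [0,0,0,0,0,1,0.2],
  [0,0,0,0,0,1,0.2],
  [0,0,0,0,0,0.5,0.2],
  [0,0,0,0,0,0,0.2],
])

```text
t: 33.8
tool_pos: [0.5042, 0.0279, 0.1504]
tool_rot: [-2.255, -2.184, 0.004]
contact_force: [-1.1, -0.5, -4.5]
opening: 0.0285
```

Call:
jog_arm([
  [0,0,0,0,0,0.5,0.2],
  [0,0,0,0,0,0.5,0.2],
  [0,0,0,0,0,0,0.2],
])

```text
t: 34.05
tool_pos: [0.5049, 0.028, 0.1419]
tool_rot: [-2.256, -2.185, 0.002]
contact_force: [-0.4, -0.7, -4.6]
opening: 0.0289
```

Call:
jog_arm([
  [0,0,0,0,0,0.6,0.2],
  [0,0,0,0,0,0.6,0.2],
  [0,0,0,0,0,0.6,0.2],
  [0,0,0,0,0,0,0.2],
  [0,0,0,0,0,0,0.2],
])

```text
t: 34.47
tool_pos: [0.505, 0.028, 0.1242]
tool_rot: [-2.256, -2.185, 0.001]
contact_force: [-0.1, 0.1, -4.4]
opening: 0.0285
```

Call:
jog_arm([
  [0,0,0,0,0,0.4,0.2],
  [0,0,0,0,0,0.3,0.2],
  [0,0,0,0,0,0,0.2],
  [0,0,0,0,0,0,0.2],
])

```text
t: 34.8
tool_pos: [0.506, 0.0279, 0.1189]
tool_rot: [2.256, 2.185, 0.001]
contact_force: [-1.4, 0.1, 1.5]
opening: 0.0286
```

Call:
jog_arm([
  [0,0,0,0,0,0.3,0.2],
  [0,0,0,0,0,0.3,0.2],
  [0,0,0,0,0,0,0.2],
  [0,0,0,0,0,0,0.2],
])

```text
t: 35.13
tool_pos: [0.5063, 0.0279, 0.1187]
tool_rot: [-2.256, -2.186, 0.002]
contact_force: [-17.6, 0.9, 30.5]
opening: 0.0285
```

Seated firmly: z stopped at 0.1187 against 30 N. I'll relax, release, lift clear and look.

Call:
jog_arm([
  [0,0,0,0,0,-0.5,0.2],
  [0,0,0,0,0,0,0.7],
  [0,0,0,0,0,0,0.7],
  [0,0,0,0,0,0,0.7],
  [0,0,0,0,0,-1,0.7],
  [0,0,0,0,0,-2,0.7],
  [0,0,0,0,0,-3,0.7],
  [0,0,0,0,0,-3,0.7],
  [0,0,0,0,0,-3,0.7],
  [0,0,0,0,0,-1,0.7],
  [0,0,0,0,0,0,0.7],
])

```text
t: 36.05
tool_pos: [0.5075, 0.0278, 0.2513]
tool_rot: [2.253, 2.182, 0.008]
contact_force: [-0.1, -0.2, 0.3]
opening: 0.0596
```

Call:
jog_arm([
  [0,0,0,-3,0,0,0],
  [0,0,0,-4,0,0,0],
  [0,0,0,-4,0,0,0],
  [0,0,0,-4,0,0,0],
  [0,0,0,-4,0,0,0],
  [0,0,0,-3,0,0,0],
  [0,0,0,0,0,0,0],
  [0,0,0,0,0,0,0],
])

```text
t: 36.72
tool_pos: [0.4973, -0.1928, 0.2444]
tool_rot: [-2.257, -2.179, 0.001]
contact_force: [-1.0, 0.4, 0.6]
opening: -0.0
```

Run:
```python
from h import *
plan([.505,-.06,.16],88)
s,d=grab('side'); t,dt=grab('top');P=cloud('top',dt)
np.savez('s9.npz',s=s,d=d,t=t,dt=dt)
cv2.imwrite('pics/c9.png',np.hstack([cv2.resize(s[130:230,180:290,::-1],None,fx=3.6,fy=3.6,interpolation=2),cv2.resize(t[160:260,170:280,::-1],None,fx=3.6,fy=3.6,interpolation=2)]))
H,S,V=cv2.split(cv2.cvtColor(t,cv2.COLOR_RGB2HSV));Z=P[...,2]
near=(abs(P[...,0]-.505)<.06)&(abs(P[...,1]-.028)<.11)
m=near&(H>100)&(H<125)&(S>120)&(Z>.13); print('barrel top',rect('top',m,.148),np.median(Z[m]))
m=near&(H>10)&(H<28)&(S>80)&(Z>.05)&(Z<.16); n,l,st,c=cv2.connectedComponentsWithStats(m.astype(np.uint8))
for i in range(1,n):
    if st[i,4]>5: print('arm',st[i,4],c[i].round(),np.median(P[l==i],0).round(4),np.percentile(P[l==i],[3,97],axis=0).round(3).tolist())
Ps=cloud('side',d);H,S,V=cv2.split(cv2.cvtColor(s,cv2.COLOR_RGB2HSV))
m=(H>10)&(H<28)&(S>80)&(Ps[...,2]>.05)&(abs(Ps[...,0]-.505)<.06)&(abs(Ps[...,1]-.028)<.11);n,l,st,c=cv2.connectedComponentsWithStats(m.astype(np.uint8))
for i in range(1,n):
    if st[i,4]>5: print('side arm',st[i,4],c[i].round(),np.median(Ps[l==i],0).round(4),np.percentile(Ps[l==i],[3,97],axis=0).round(3).tolist())
```

```text
t 36.72 pos [ 0.4973 -0.1928  0.2444] phi 88.0 open -0.000 F [-1.   0.4  0.6]
to [ 0.505 -0.06   0.16 ] shift cm tool [13.28  0.33  8.47] rz -0.000
barrel top ((502.6940612792969, 30.090730667114258), (26.972129821777344, 31.196048736572266), 82.63749694824219) 0.14788479074240168
arm 54 [242. 219.] [ 0.5014 -0.0175  0.1014] [[0.497, -0.038, 0.083], [0.507, -0.003, 0.126]]
arm 57 [207. 223.] [0.5049 0.0796 0.1042] [[0.5, 0.062, 0.086], [0.511, 0.1, 0.123]]
side arm 23 [236. 193.] [ 0.5027 -0.0162  0.0857] [[0.498, -0.041, 0.071], [0.51, -0.007, 0.127]]
```

View pics/c9.png

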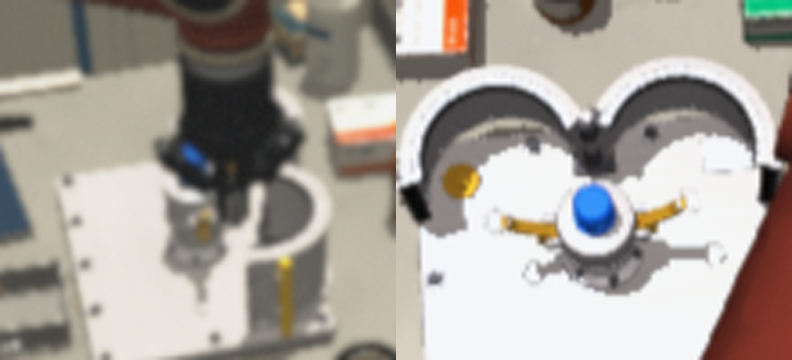

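The coupling is home (barrel top z 0.148; expected 0.148). In the crop both arms are raised, ends at (690,200) and (497,222), along y. Next I turn the hand 45° and tilt it, so that the body leans away from the coupling while the shut fingers press the arms.

Call:
jog_arm([
  [0,0,0.107,0,0,0,0],
  [0,0,0.107,0,0,0,0],
  [0,0,0.107,0,0,0,0],
  [0,0,0.107,0,0,0,0],
  [0,0,0.107,0,0,0,0],
  [0,0,0.107,0,0,0,0],
  [0,0,0.107,0,0,0,0],
])

```text
t: 37.4
tool_pos: [0.4985, -0.1901, 0.2463]
tool_rot: [-2.901, -1.204, 0.001]
contact_force: [-0.1, -0.2, -0.1]
opening: -0.0
```

Call:
jog_arm([
  [0,0.1,0,0,0,0,0],
  [0,0.1,0,0,0,0,0],
  [0,0.1,0,0,0,0,0],
  [0,0.1,0,0,0,0,0],
  [0,0.1,0,0,0,0,0],
  [0,0.1,0,0,0,0,0],
  [0,0,0,0,0,0,0],
  [0,0,0,0,0,0,0],
])

```text
t: 38.07
tool_pos: [0.4978, -0.1911, 0.2456]
tool_rot: [-2.586, -1.076, -0.796]
contact_force: [-1.0, -0.1, -0.7]
opening: -0.0002
```

```bash
cat >> h.py <<'E'
def legs(*pts):
    "tool-frame shifts (cm) for successive world points at the present orientation"
    o=ctrl.get_obs(); R=cv2.Rodrigues(np.array(o['tool_rot']))[0]; p=o['tool_pos']
    print('t %.2f pos %s q %s F %s\n'%(o['t'],p.round(4),o['q'].round(2),o['contact_force'].round(1)),R.round(3).tolist())
    for x in pts: x=np.array(x); print(x,(R.T@(x-p)*100).round(2)); p=x
E
python3 - <<'E'
from h import *
legs([.504,-.045,.175],[.504,-.045,.095],[.505,-.056,.07],[.505,-.056,.036],[.505,-.036,.036])
E
```

```text
t 38.07 pos [ 0.4978 -0.1911  0.2456] q [-0.81 -0.25  1.95  0.6   1.48 -0.1 ] F [-1.  -0.1 -0.7]
 [[0.583, 0.71, 0.395], [0.586, -0.704, 0.401], [0.563, -0.003, -0.826]]
[ 0.504 -0.045  0.175] [ 4.94 -9.83 11.95]
[ 0.504 -0.045  0.095] [-4.5   0.02  6.61]
[ 0.505 -0.056  0.07 ] [-1.99  0.85  1.66]
[ 0.505 -0.056  0.036] [-1.91  0.01  2.81]
[ 0.505 -0.036  0.036] [ 1.17 -1.41  0.8 ]
```

Call:
jog_arm([
  [0,0,0,0.99,-1.97,2.39,0],
  [0,0,0,0.99,-1.97,2.39,0],
  [0,0,0,0.99,-1.97,2.39,0],
  [0,0,0,0.99,-1.97,2.39,0],
  [0,0,0,0.99,-1.97,2.39,0],
  [0,0,0,0,0,0,0],
  [0,0,0,0,0,0,0],
  [0,0,0,0,0,0,0],
])

```text
t: 38.73
tool_pos: [0.5055, -0.0452, 0.1776]
tool_rot: [-2.586, -1.082, -0.801]
contact_force: [0.7, -0.2, 0.6]
opening: 0.0
```

Run:
```python
from h import *
legs([.504,-.045,.095],[.505,-.056,.07],[.505,-.056,.036],[.505,-.036,.036])
s,d=grab('side'); t,dt=grab('top')
cv2.imwrite('pics/c10.png',np.hstack([cv2.resize(s[130:230,180:290,::-1],None,fx=3.6,fy=3.6,interpolation=2),cv2.resize(t[160:260,170:280,::-1],None,fx=3.6,fy=3.6,interpolation=2)]))
```

```text
t 38.73 pos [ 0.5055 -0.0452  0.1776] q [-0.55 -0.37  2.17  0.62  1.26  0.06] F [ 0.7 -0.2  0.6]
 [[0.579, 0.712, 0.398], [0.588, -0.703, 0.4], [0.564, 0.002, -0.826]]
[ 0.504 -0.045  0.095] [-4.74 -0.14  6.76]
[ 0.505 -0.056  0.07 ] [-2.    0.84  1.66]
[ 0.505 -0.056  0.036] [-1.92 -0.01  2.81]
[ 0.505 -0.036  0.036] [ 1.18 -1.41  0.8 ]
```

View pics/c10.png

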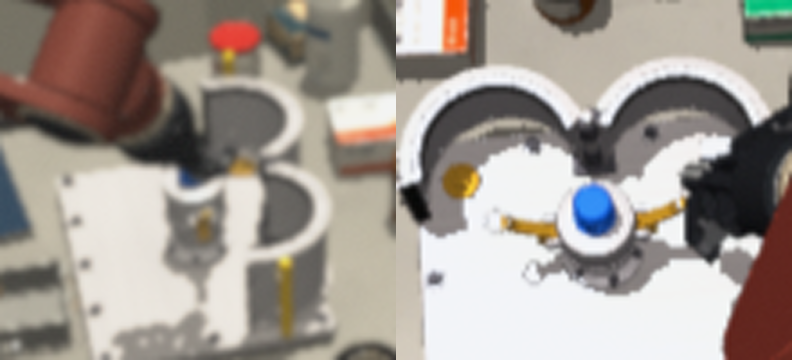

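The top crop shows the fingertips beside the right arm's end at about (690,210). I'll press down in small steps.

Call:
jog_arm([
  [0,0,0,-0.6,-0.02,0.85,0],
  [0,0,0,-0.6,-0.02,0.85,0],
  [0,0,0,-0.6,-0.02,0.85,0],
  [0,0,0,-0.6,-0.02,0.85,0],
  [0,0,0,-0.6,-0.02,0.85,0],
  [0,0,0,-0.6,-0.02,0.85,0],
  [0,0,0,0,0,0,0],
])

```text
t: 39.42
tool_pos: [0.5069, -0.0506, 0.1163]
tool_rot: [-2.598, -1.079, -0.81]
contact_force: [-2.1, -14.0, 10.2]
opening: 0.0001
```

Call:
jog_arm([
  [0,0,0,-0.6,-0.02,0.85,0],
  [0,0,0,-0.6,-0.02,0.85,0],
  [0,0,0,0,0,0,0],
])

```text
t: 39.67
tool_pos: [0.5114, -0.059, 0.0995]
tool_rot: [-2.619, -1.084, -0.822]
contact_force: [-1.2, -37.4, 12.3]
opening: -0.0
```

Call:
jog_arm([
  [0,0,0,-0.65,0.28,0.55,0],
  [0,0,0,-0.65,0.28,0.55,0],
  [0,0,0,-0.65,0.28,0.55,0],
  [0,0,0,0,0,0,0],
])

```text
t: 40.0
tool_pos: [0.5036, -0.0573, 0.067]
tool_rot: [-2.588, -1.075, -0.798]
contact_force: [-0.4, -1.2, 0.5]
opening: 0.0001
```

Run:
```python
from h import *
legs([.505,-.056,.036],[.505,-.036,.036])
```

```text
t 40.00 pos [ 0.5036 -0.0573  0.067 ] q [-0.58 -0.19  2.23  0.68  1.08 -0.12] F [-0.4 -1.2  0.5]
 [[0.583, 0.709, 0.397], [0.585, -0.706, 0.4], [0.564, -0.001, -0.826]]
[ 0.505 -0.056  0.036] [-1.59  0.01  2.67]
[ 0.505 -0.036  0.036] [ 1.17 -1.41  0.8 ]
```

Run:
```python
from h import *
s,d=grab('side'); t,dt=grab('top')
cv2.imwrite('pics/c11.png',np.hstack([cv2.resize(s[130:230,190:290,::-1],None,fx=3.9,fy=3.9,interpolation=2),cv2.resize(t[170:270,180:280,::-1],None,fx=3.9,fy=3.9,interpolation=2)]))
P=cloud('top',dt);H,S,V=cv2.split(cv2.cvtColor(t,cv2.COLOR_RGB2HSV));Z=P[...,2]
near=(abs(P[...,0]-.505)<.06)&(abs(P[...,1]-.028)<.11)
m=near&(H>100)&(H<125)&(S>120)&(Z>.13); print('barrel top',rect('top',m,.148),np.median(Z[m]))
m=near&(H>10)&(H<28)&(S>80)&(Z>.03)&(Z<.16); n,l,st,c=cv2.connectedComponentsWithStats(m.astype(np.uint8))
for i in range(1,n):
    if st[i,4]>5: print('arm',st[i,4],c[i].round(),np.median(P[l==i],0).round(4),np.percentile(P[l==i],[3,97],axis=0).round(3).tolist())
```

```text
barrel top ((501.2548522949219, 28.747756958007812), (29.560726165771484, 29.087265014648438), 38.82992172241211) 0.1475087206854766
arm 63 [245. 221.] [ 0.5024 -0.0259  0.0786] [[0.497, -0.046, 0.067], [0.509, -0.004, 0.091]]
arm 50 [208. 223.] [0.5037 0.0747 0.1012] [[0.5, 0.062, 0.077], [0.51, 0.092, 0.122]]
```

View pics/c11.png

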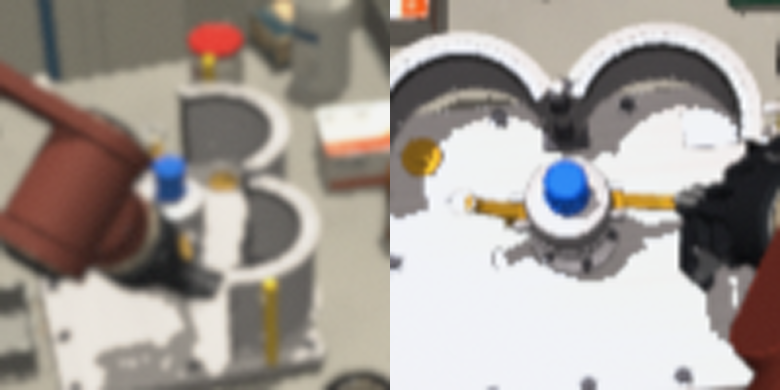

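The arm under the fingers is now slightly below level (brass z 0.079 at y -0.026), the coupling is still home, and the left arm is still raised. I'll continue down, then inward.

Call:
jog_arm([
  [0,0,0,-0.53,0,0.89,0],
  [0,0,0,-0.53,0,0.89,0],
  [0,0,0,-0.53,0,0.89,0],
  [0,0,0,0,0,0,0],
])

```text
t: 40.43
tool_pos: [0.5031, -0.0529, 0.0339]
tool_rot: [-2.584, -1.076, -0.793]
contact_force: [-0.5, 0.6, -1.1]
opening: 0.0001
```

Call:
jog_arm([
  [0,0,0,0.3,-0.35,0.2,0],
  [0,0,0,0.3,-0.35,0.2,0],
  [0,0,0,0.3,-0.35,0.2,0],
  [0,0,0,0,0,0,0],
])

```text
t: 40.77
tool_pos: [0.5042, -0.0405, 0.0354]
tool_rot: [-2.592, -1.08, -0.795]
contact_force: [-0.3, -8.3, -8.4]
opening: 0.0
```

Call:
jog_arm([
  [0,0,0,0.24,-0.28,0.16,0],
  [0,0,0,0.24,-0.28,0.16,0],
  [0,0,0,0,0,0,0],
])

```text
t: 41.02
tool_pos: [0.5027, -0.0353, 0.0324]
tool_rot: [-2.601, -1.083, -0.788]
contact_force: [-0.4, -22.1, -23.3]
opening: 0.0003
```

```bash
cat > arms.py <<'E'
from h import *
s,d=grab('side'); t,dt=grab('top')
P=cloud('top',dt);H,S,V=cv2.split(cv2.cvtColor(t,cv2.COLOR_RGB2HSV));Z=P[...,2]
near=(abs(P[...,0]-.505)<.06)&(abs(P[...,1]-.028)<.11)
m=near&(H>100)&(H<125)&(S>120)&(Z>.13); print('barrel top',np.round(rect('top',m,.148)[0]),np.median(Z[m]).round(4))
for nm,P,im in(('top',P,t),('side',cloud('side',d),s)):
    H,S,V=cv2.split(cv2.cvtColor(im,cv2.COLOR_RGB2HSV));Z=P[...,2]
    m=(abs(P[...,0]-.505)<.03)&(abs(P[...,1]-.028)<.11)&(H>10)&(H<28)&(S>80)&(Z>.03)&(Z<.16); n,l,st,c=cv2.connectedComponentsWithStats(m.astype(np.uint8))
    for i in range(1,n):
        if st[i,4]>5: print(nm,'arm',st[i,4],c[i].round(),np.median(P[l==i],0).round(4),np.percentile(P[l==i],[3,97],axis=0).round(3).tolist())
np.savez('last.npz',s=s,d=d,t=t,dt=dt)
E
python3 arms.py; python3 -c "
from h import *
legs([.505,-.036,.036])"
```

```text
barrel top [501.  32.] 0.1501
top arm 40 [241. 221.] [ 0.5064 -0.0138  0.0855] [[0.501, -0.029, 0.046], [0.512, -0.001, 0.095]]
top arm 58 [207. 225.] [0.5    0.0792 0.1026] [[0.496, 0.064, 0.088], [0.506, 0.101, 0.124]]
side arm 6 [228. 168.] [0.4982 0.091  0.1211] [[0.496, 0.087, 0.114], [0.5, 0.097, 0.128]]
side arm 49 [237. 194.] [ 0.508  -0.0166  0.0818] [[0.501, -0.027, 0.046], [0.514, 0.006, 0.097]]
t 41.12 pos [ 0.5027 -0.0354  0.0324] q [-0.53 -0.15  2.26  0.69  0.99 -0.13] F [ -0.5 -20.  -22.9]
 [[0.586, 0.708, 0.394], [0.592, -0.706, 0.388], [0.553, 0.006, -0.833]]
[ 0.505 -0.036  0.036] [ 0.3   0.21 -0.23]
```

Pushing this low hooks under the arm's crank: the force on the tool is downward and the coupling leans slightly. I'll back off, raise 12 mm and push on the flat part instead.

Call:
jog_arm([
  [0,0,0,-0.48,0.56,-0.32,0],
  [0,0,0,-0.48,0.56,-0.32,0],
  [0,0,0,0.66,0,-1.0,0],
  [0,0,0,0,0,0,0],
  [0,0,0,0,0,0,0],
])

```text
t: 41.53
tool_pos: [0.5063, -0.0481, 0.0508]
tool_rot: [-2.586, -1.08, -0.803]
contact_force: [0.1, -0.4, -0.6]
opening: -0.0003
```

```bash
python3 arms.py; python3 -c "
from h import *
legs([.505,-.052,.046],[.505,-.034,.046])"
```

```text
barrel top [500.  34.] 0.1485
top arm 44 [241. 220.] [ 0.5071 -0.0139  0.0892] [[0.5, -0.032, 0.051], [0.514, -0.001, 0.097]]
top arm 58 [207. 226.] [0.4983 0.0797 0.0994] [[0.494, 0.063, 0.084], [0.505, 0.101, 0.121]]
side arm 26 [238. 193.] [ 0.5098 -0.0142  0.0849] [[0.505, -0.024, 0.066], [0.515, -0.002, 0.097]]
t 41.63 pos [ 0.5054 -0.0476  0.0497] q [-0.56 -0.16  2.24  0.69  1.04 -0.13] F [-0.4  0.7  0.8]
 [[0.58, 0.711, 0.398], [0.587, -0.704, 0.401], [0.565, 0.001, -0.825]]
[ 0.505 -0.052  0.046] [-0.5   0.28  0.11]
[ 0.505 -0.034  0.046] [ 1.06 -1.27  0.72]
```

Call:
jog_arm([
  [0,0,0,0.3,0.3,0.2,0],
  [0,0,0,0.3,-0.35,0.2,0],
  [0,0,0,0.3,-0.35,0.2,0],
  [0,0,0,0.3,-0.35,0.2,0],
  [0,0,0,0,0,0,0],
])

```text
t: 42.05
tool_pos: [0.5098, -0.0313, 0.0494]
tool_rot: [-2.585, -1.079, -0.799]
contact_force: [0.1, 0.0, 0.2]
opening: 0.0
```

```bash
python3 arms.py; python3 -c "
from h import *
legs([.510,-.034,.046])"
```

```text
barrel top [501.  30.] 0.1477
top arm 32 [239. 221.] [ 0.5055 -0.0095  0.0862] [[0.499, -0.021, 0.053], [0.512, -0.001, 0.094]]
top arm 53 [208. 226.] [0.498  0.0773 0.1018] [[0.493, 0.062, 0.085], [0.504, 0.093, 0.118]]
side arm 10 [238. 192.] [ 0.511  -0.0103  0.0889] [[0.499, -0.056, 0.077], [0.513, 0.0, 0.124]]
t 42.15 pos [ 0.5099 -0.0318  0.0496] q [-0.52 -0.16  2.24  0.7   1.02 -0.1 ] F [-0.4 -1.5 -0.6]
 [[0.581, 0.711, 0.397], [0.587, -0.703, 0.402], [0.565, -0.0, -0.825]]
[ 0.51  -0.034  0.046] [-0.33  0.16  0.21]
```

Call:
jog_arm([
  [0,0,0,0.24,-0.28,0.16,0],
  [0,0,0,0.12,-0.14,0.08,0],
  [0,0,0,0,0,0,0],
])

```text
t: 42.4
tool_pos: [0.5102, -0.0264, 0.0496]
tool_rot: [-2.587, -1.078, -0.8]
contact_force: [1.1, -2.7, -1.0]
opening: -0.0001
```

Call:
jog_arm([
  [0,0,0,0.18,-0.21,0.12,0],
  [0,0,0,0.18,-0.21,0.12,0],
  [0,0,0,0,0,0,0],
])

```text
t: 42.65
tool_pos: [0.5111, -0.0244, 0.0492]
tool_rot: [-2.598, -1.081, -0.8]
contact_force: [-1.5, -17.0, -5.5]
opening: -0.0003
```

```bash
python3 arms.py; python3 -c "
from h import *
legs([.510,-.034,.046])"
```

```text
barrel top [500.  28.] 0.1479
top arm 17 [238. 220.] [ 0.506  -0.0049  0.0886] [[0.5, -0.011, 0.084], [0.513, -0.001, 0.105]]
top arm 56 [208. 226.] [0.4958 0.0753 0.1017] [[0.491, 0.062, 0.078], [0.503, 0.098, 0.127]]
side arm 8 [238. 191.] [ 0.5109 -0.0095  0.0884] [[0.508, -0.013, 0.084], [0.513, -0.0, 0.091]]
t 42.75 pos [ 0.5111 -0.0245  0.0492] q [-0.5  -0.17  2.25  0.69  0.99 -0.08] F [ -1.2 -17.2  -4.9]
 [[0.582, 0.707, 0.401], [0.59, -0.707, 0.391], [0.559, 0.009, -0.829]]
[ 0.51  -0.034  0.046] [-0.8   0.6  -0.15]
```

Call:
jog_arm([
  [0,0,0,0.12,-0.14,0.08,0],
  [0,0,0,0.06,-0.07,0.04,0],
  [0,0,0,0,0,0,0],
])

```text
t: 43.0
tool_pos: [0.5113, -0.0237, 0.0488]
tool_rot: [-2.604, -1.082, -0.799]
contact_force: [-2.0, -24.1, -9.0]
opening: -0.0002
```

Call:
jog_arm([
  [0,0,0,-0.6,0.7,-0.4,0],
  [0,0,0,-1.2,1.4,-0.8,0],
  [0,0,0,-1.2,1.4,-0.8,0],
  [0,0,0,-1.2,1.4,-0.8,0],
  [0,0,0,0,0,0,0],
])

```text
t: 43.42
tool_pos: [0.5104, -0.0903, 0.05]
tool_rot: [-2.589, -1.075, -0.802]
contact_force: [0.0, -0.1, 0.6]
opening: -0.0006
```

```bash
python3 arms.py
python3 - <<'E'
from h import *
legs([.504,-.1,.245])
z=np.load('last.npz')
cv2.imwrite('pics/c12.png',np.hstack([cv2.resize(z['s'][150:220,200:270,::-1],None,fx=5.7,fy=5.7,interpolation=2),cv2.resize(z['t'][180:250,190:260,::-1],None,fx=5.7,fy=5.7,interpolation=2)]))
E
```

```text
barrel top [500.  30.] 0.1472
top arm 16 [238. 220.] [ 0.5061 -0.0071  0.0888] [[0.502, -0.012, 0.085], [0.512, -0.002, 0.1]]
top arm 10 [242. 224.] [ 0.5051 -0.018   0.045 ] [[0.503, -0.023, 0.04], [0.511, -0.014, 0.063]]
top arm 54 [208. 226.] [0.4955 0.0754 0.1002] [[0.492, 0.062, 0.077], [0.504, 0.098, 0.125]]
side arm 12 [227. 170.] [0.4948 0.0904 0.1163] [[0.491, 0.083, 0.109], [0.5, 0.096, 0.122]]
side arm 19 [237. 192.] [ 0.5084 -0.0108  0.0883] [[0.501, -0.018, 0.078], [0.514, -0.0, 0.094]]
t 43.52 pos [ 0.5095 -0.0876  0.0493] q [-0.63 -0.1   2.19  0.69  1.07 -0.19] F [ 0.3 -0.6  1.1]
 [[0.582, 0.71, 0.398], [0.585, -0.705, 0.402], [0.565, -0.001, -0.825]]
[ 0.504 -0.1    0.245] [ 10.02   0.46 -16.86]
```

View pics/c12.png

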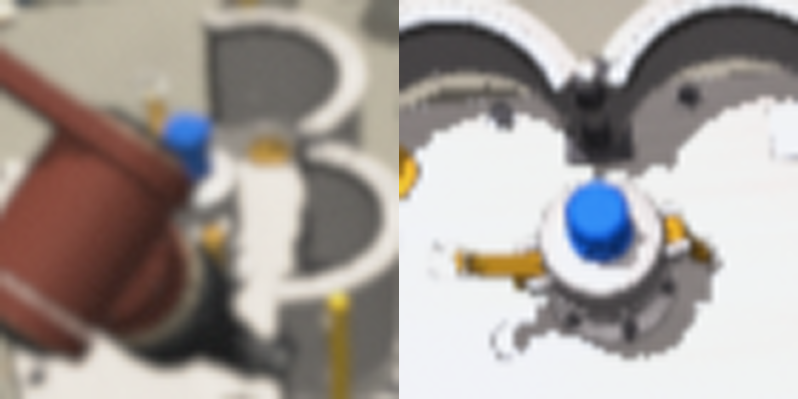

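The right arm is down: in the top crop its end is at (700,250), i.e. (0.505,-0.020, z 0.042), matching the down position. The left arm is raised at (460,262), and the barrel top is still at z 0.147. Now I do the mirror pose for the left arm.

Call:
jog_arm([
  [0,0,0,1.67,0.08,-2.8,0],
  [0,0,0,1.67,0.08,-2.8,0],
  [0,0,0,1.67,0.08,-2.8,0],
  [0,0,0,1.67,0.08,-2.8,0],
  [0,0,0,1.67,0.08,-2.8,0],
  [0,0,0,1.67,0.08,-2.8,0],
  [0,-0.1,0,0,0,0,0],
  [0,-0.1,0,0,0,0,0],
  [0,-0.1,0,0,0,0,0],
  [0,-0.1,0,0,0,0,0],
  [0,-0.1,0,0,0,0,0],
  [0,-0.1,0,0,0,0,0],
])

```text
t: 44.52
tool_pos: [0.5042, -0.0982, 0.2451]
tool_rot: [2.897, 1.21, -0.005]
contact_force: [0.4, -0.1, -0.1]
opening: -0.0003
```

Call:
jog_arm([
  [0,0,0,2.5,-2.5,0,0],
  [0,0,0,2.5,-2.5,0,0],
  [0,0,0,2.5,-2.5,0,0],
  [0,0,0,2.5,-2.5,0,0],
  [0,0,0,2.5,-2.5,0,0],
  [0,0,0,2.5,-2.5,0,0],
  [0,0,0,2.5,-2.5,0,0],
  [0,0,0,0,0,0,0],
])

```text
t: 45.18
tool_pos: [0.5013, 0.154, 0.2439]
tool_rot: [-2.892, -1.218, 0.001]
contact_force: [-0.6, 0.1, -0.2]
opening: 0.0002
```

Call:
jog_arm([
  [0,0,-0.112,0,0,0,0],
  [0,0,-0.112,0,0,0,0],
  [0,0,-0.112,0,0,0,0],
  [0,0,-0.112,0,0,0,0],
  [0,0,-0.112,0,0,0,0],
  [0,0,-0.112,0,0,0,0],
  [0,0,-0.112,0,0,0,0],
  [0,0,-0.112,0,0,0,0],
  [0,0,-0.112,0,0,0,0],
  [0,0,-0.112,0,0,0,0],
  [0,0,-0.112,0,0,0,0],
  [0,0,-0.112,0,0,0,0],
])

```text
t: 46.18
tool_pos: [0.5022, 0.1485, 0.2438]
tool_rot: [-1.507, -2.755, 0.001]
contact_force: [0.8, 0.2, 0.6]
opening: 0.0002
```

Call:
jog_arm([
  [0,0,-0.112,0,0,0,0],
  [0,0,-0.112,0,0,0,0],
  [0,-0.1,0,0,0,0,0],
  [0,-0.1,0,0,0,0,0],
  [0,-0.1,0,0,0,0,0],
  [0,-0.1,0,0,0,0,0],
  [0,-0.1,0,0,0,0,0],
  [0,-0.1,0,0,0,0,0],
  [0,0,0,0,0,0,0],
  [0,0,0,0,0,0,0],
])

```text
t: 47.02
tool_pos: [0.5017, 0.1488, 0.243]
tool_rot: [0.979, 2.381, -0.304]
contact_force: [0.5, 0.9, 0.0]
opening: 0.0001
```

Run:
```python
from h import *
legs([.499,.103,.175],[.499,.103,.095],[.500,.114,.067],[.502,.106,.051],[.502,.08,.050])
```

```text
t 47.02 pos [0.5017 0.1488 0.243 ] q [ 0.43 -0.31  2.01 -0.58  1.27 -0.24] F [0.5 0.9 0. ]
 [[-0.588, 0.704, 0.398], [0.582, 0.71, -0.397], [-0.562, -0.002, -0.827]]
[0.499 0.103 0.175] [ 1.31 -3.43  7.33]
[0.499 0.103 0.095] [4.5  0.02 6.62]
[0.5   0.114 0.067] [2.15 0.86 1.92]
[0.502 0.106 0.051] [ 0.32 -0.42  1.72]
[0.502 0.08  0.05 ] [-1.46 -1.85  1.11]
```

Call:
jog_arm([
  [0,0,0,0.45,-1.15,2.45,0],
  [0,0,0,0.45,-1.15,2.45,0],
  [0,0,0,0.45,-1.15,2.45,0],
  [0,0,0,0,0,0,0],
  [0,0,0,0,0,0,0],
])

```text
t: 47.43
tool_pos: [0.5001, 0.1009, 0.1755]
tool_rot: [0.985, 2.377, -0.306]
contact_force: [0.6, 0.1, 0.8]
opening: -0.0
```

Call:
jog_arm([
  [0,0,0,0.57,0,0.83,0],
  [0,0,0,0.57,0,0.83,0],
  [0,0,0,0.57,0,0.83,0],
  [0,0,0,0.57,0,0.83,0],
  [0,0,0,0.57,0,0.83,0],
  [0,0,0,0.57,0,0.83,0],
  [0,0,0,0,0,0,0],
])

```text
t: 48.02
tool_pos: [0.5027, 0.1059, 0.117]
tool_rot: [0.98, 2.375, -0.29]
contact_force: [-3.0, 12.2, 9.8]
opening: 0.0003
```

```bash
python3 arms.py
python3 - <<'E'
from h import *
legs([.499,.103,.095],[.500,.114,.067],[.502,.106,.051],[.502,.08,.050])
E
```

```text
barrel top [500.  30.] 0.1481
top arm 33 [241. 222.] [ 0.5035 -0.0128  0.085 ] [[0.501, -0.027, 0.041], [0.511, -0.004, 0.094]]
top arm 55 [208. 226.] [0.4981 0.0761 0.098 ] [[0.493, 0.061, 0.083], [0.504, 0.097, 0.119]]
side arm 9 [227. 169.] [0.4959 0.097  0.1114] [[0.493, 0.09, 0.109], [0.501, 0.1, 0.121]]
side arm 47 [237. 196.] [ 0.5069 -0.0165  0.0751] [[0.501, -0.028, 0.048], [0.512, -0.001, 0.095]]
t 48.12 pos [0.5027 0.1056 0.1178] q [ 0.34 -0.23  2.16 -0.64  1.01 -0.16] F [-3.5 11.4  8.4]
 [[-0.583, 0.703, 0.407], [0.584, 0.711, -0.392], [-0.565, 0.009, -0.825]]
[0.499 0.103 0.095] [ 1.35 -0.46  1.83]
[0.5   0.114 0.067] [2.16 0.83 1.92]
[0.502 0.106 0.051] [ 0.32 -0.44  1.72]
[0.502 0.08  0.05 ] [-1.46 -1.85  1.1 ]
```

Call:
jog_arm([
  [0,0,0,0.57,0,0.83,0],
  [0,0,0,0.57,0,0.83,0],
  [0,0,0,0,0,0,0],
])

```text
t: 48.37
tool_pos: [0.5081, 0.1138, 0.1015]
tool_rot: [0.976, 2.371, -0.257]
contact_force: [-2.6, 39.7, 15.1]
opening: 0.0002
```

Call:
jog_arm([
  [0,0,0,0.7,0.28,0.63,0],
  [0,0,0,0.7,0.28,0.63,0],
  [0,0,0,0.7,0.28,0.63,0],
  [0,0,0,0,0,0,0],
])

```text
t: 48.7
tool_pos: [0.5004, 0.1134, 0.0658]
tool_rot: [0.98, 2.379, -0.305]
contact_force: [0.3, 1.1, -0.3]
opening: 0.0003
```

```bash
python3 arms.py
python3 - <<'E'
from h import *
legs([.500,.114,.067],[.502,.106,.051],[.502,.08,.050])
E
```

```text
barrel top [500.  30.] 0.1476
top arm 32 [240. 221.] [ 0.5068 -0.0126  0.0885] [[0.502, -0.026, 0.046], [0.513, -0.004, 0.097]]
top arm 62 [208. 228.] [0.4978 0.081  0.0786] [[0.492, 0.061, 0.065], [0.504, 0.104, 0.091]]
side arm 48 [238. 196.] [ 0.5095 -0.0167  0.0753] [[0.504, -0.027, 0.047], [0.515, -0.004, 0.094]]
t 48.80 pos [0.5007 0.1126 0.0668] q [ 0.35 -0.13  2.18 -0.69  0.94 -0.06] F [0.2 1.1 0.3]
 [[-0.586, 0.706, 0.398], [0.582, 0.708, -0.399], [-0.564, -0.002, -0.826]]
[0.5   0.114 0.067] [ 0.11  0.05 -0.1 ]
[0.502 0.106 0.051] [ 0.32 -0.42  1.72]
[0.502 0.08  0.05 ] [-1.46 -1.84  1.12]
```

Call:
jog_arm([
  [0,0,0,0.48,0.1,0.7,0],
  [0,0,0,0.48,0,0.7,0],
  [0,0,0,-0.35,-0.42,0.24,0],
  [0,0,0,-0.35,-0.42,0.24,0],
  [0,0,0,-0.35,-0.42,0.24,0],
  [0,0,0,0,0,0,0],
])

```text
t: 49.3
tool_pos: [0.5021, 0.0943, 0.0511]
tool_rot: [0.984, 2.375, -0.304]
contact_force: [-0.6, 1.3, 0.0]
opening: 0.0001
```

Call:
jog_arm([
  [0,0,0,-0.29,-0.35,0.2,0],
  [0,0,0,-0.29,-0.35,0.2,0],
  [0,0,0,0,0,0,0],
])

```text
t: 49.55
tool_pos: [0.5023, 0.085, 0.0512]
tool_rot: [0.983, 2.375, -0.304]
contact_force: [0.4, 2.0, -0.9]
opening: 0.0002
```

```bash
python3 arms.py
python3 - <<'E'
from h import *
legs([.502,.08,.050])
E
```

```text
barrel top [501.  30.] 0.1483
top arm 32 [240. 220.] [ 0.5067 -0.0127  0.0888] [[0.502, -0.026, 0.047], [0.513, -0.004, 0.095]]
top arm 31 [212. 228.] [0.4971 0.0681 0.0846] [[0.491, 0.059, 0.049], [0.506, 0.078, 0.092]]
side arm 47 [238. 196.] [ 0.5094 -0.0166  0.0769] [[0.504, -0.027, 0.048], [0.515, -0.003, 0.094]]
t 49.65 pos [0.5023 0.0853 0.0512] q [ 0.29 -0.13  2.21 -0.7   0.88 -0.09] F [-0.4  1.7 -0.2]
 [[-0.584, 0.706, 0.4], [0.583, 0.708, -0.399], [-0.565, -0.0, -0.825]]
[0.502 0.08  0.05 ] [-0.22 -0.4   0.3 ]
```

Going smoothly. I'll push on until it is firm.

Call:
jog_arm([
  [0,0,0,-0.23,-0.28,0.16,0],
  [0,0,0,-0.17,-0.21,0.12,0],
  [0,0,0,0,0,0,0],
])

```text
t: 49.9
tool_pos: [0.5027, 0.081, 0.0505]
tool_rot: [0.982, 2.377, -0.294]
contact_force: [-0.9, 14.0, -2.6]
opening: 0.0003
```

Call:
jog_arm([
  [0,0,0,-0.12,-0.14,0.08,0],
  [0,0,0,-0.06,-0.07,0.04,0],
  [0,0,0,0,0,0,0],
])

```text
t: 50.15
tool_pos: [0.5029, 0.0803, 0.0503]
tool_rot: [0.982, 2.379, -0.287]
contact_force: [-4.1, 22.4, -2.1]
opening: 0.0001
```

Call:
jog_arm([
  [0,0,0,0.6,0.7,-0.4,0],
  [0,0,0,1.2,1.4,-0.8,0],
  [0,0,0,1.2,1.4,-0.8,0],
  [0,0,0,-1.6,0,-2.36,0],
  [0,0,0,-1.6,0,-2.36,0],
  [0,0,0,-1.6,0,-2.36,0],
  [0,0,0,-1.6,0,-2.36,0],
  [0,0,0,-1.6,0,-2.36,0],
  [0,0,0,-1.6,0,-2.36,0],
  [0,0,0,-1.6,0,-2.36,0],
  [0,0,0,0,0,0,0],
  [0,0,0,0,0,0,0],
])

```text
t: 51.15
tool_pos: [0.5019, 0.1265, 0.2531]
tool_rot: [0.983, 2.372, -0.301]
contact_force: [-0.2, 0.7, -0.9]
opening: 0.0
```

Call:
jog_arm([
  [0,0.1,0,0,0,0,0],
  [0,0.1,0,0,0,0,0],
  [0,0.1,0,0,0,0,0],
  [0,0.1,0,0,0,0,0],
  [0,0.1,0,0,0,0,0],
  [0,0.1,0,0,0,0,0],
  [0,0,0,0,0,0,0],
])

```text
t: 51.73
tool_pos: [0.5017, 0.1242, 0.2484]
tool_rot: [-1.204, -2.897, 0.003]
contact_force: [-0.3, -0.3, -0.4]
opening: -0.0001
```

```bash
python3 arms.py
python3 - <<'E'
from h import *
legs()
z=np.load('last.npz'); t=z['t'];P=cloud('top',z['dt']);H,S,V=cv2.split(cv2.cvtColor(t,cv2.COLOR_RGB2HSV))
s=z['s'];Ps=cloud('side',z['d']);Hs,Ss,Vs=cv2.split(cv2.cvtColor(s,cv2.COLOR_RGB2HSV))
for nm,(PP,hh,ss) in {'top':(P,H,S),'side':(Ps,Hs,Ss)}.items():
    m=(hh>12)&(hh<34)&(ss>120)&(PP[...,2]>.128)&(PP[...,2]<.155)&(abs(PP[...,1]-.028)<.22)&(PP[...,0]>.45)&(PP[...,0]<.65)
    for sg in(1,-1):
        k=m&(sg*(PP[...,1]-.028)>.06)
        if k.sum(): print(nm,'handle',sg,k.sum(),onz(nm,np.argwhere(k)[:,::-1],.14).mean(0).round(4))
E
```

```text
barrel top [501.  29.] 0.1474
top arm 25 [240. 221.] [ 0.5055 -0.0121  0.0863] [[0.503, -0.023, 0.039], [0.512, -0.004, 0.093]]
top arm 33 [212. 228.] [0.4978 0.0696 0.0844] [[0.493, 0.06, 0.038], [0.504, 0.081, 0.094]]
side arm 44 [238. 196.] [ 0.5094 -0.0164  0.0758] [[0.503, -0.025, 0.045], [0.515, -0.004, 0.092]]
t 51.83 pos [0.5006 0.1256 0.2482] q [ 0.1  -0.22  1.84 -0.    1.52 -0.68] F [-0.7 -0.3 -0.1]
 [[-0.707, 0.707, -0.003], [0.707, 0.707, -0.002], [0.0, -0.003, -1.0]]
top handle -1 17 [ 0.5514 -0.1389  0.14  ]
side handle 1 11 [0.5804 0.181  0.14  ]
side handle -1 13 [ 0.5524 -0.1488  0.14  ]
```

Both arms are down and symmetric: ends at r about 52 mm, z about 0.038, expected 52.5 mm and 0.0375. The barrel top is at z 0.147. Now the left shield: I straddle its handle at about (0.582, 0.192). The post is worked out at (0.5805, 0.025), so the swing is about 1.29 rad at 168 mm radius.

Call:
jog_arm([
  [0,0,0.113,0,0,0,0.35],
  [0,0,0.113,0,0,0,0.35],
  [0,0,0.113,0,0,0,0.35],
  [0,0,0.113,0,0,0,0.35],
  [0,0,0.113,0,0,0,0.35],
  [0,0,0.113,0,0,0,0.35],
  [0,0,0.113,0,0,0,0.35],
  [0,0,0,2.2,2.7,0,0.35],
  [0,0,0,2.2,2.7,0,0.35],
  [0,0,0,2.2,2.7,0,0.35],
  [0,0,0,0,0,0,0.35],
  [0,0,0,0,0,0,0.35],
])

```text
t: 52.83
tool_pos: [0.5814, 0.1937, 0.248]
tool_rot: [-2.222, -2.22, 0.006]
contact_force: [-0.4, 0.6, -0.2]
opening: 0.0296
```

Run:
```python
from h import *
plan([.582,.192,.112],90)
```

```text
t 52.83 pos [0.5814 0.1937 0.248 ] phi 89.9 open 0.030 F [-0.4  0.6 -0.2]
to [0.582 0.192 0.112] shift cm tool [-0.14  0.1  13.6 ] rz -0.001
```

Call:
jog_arm([
  [0,0,0,-0.1,0.05,2.5,0.35],
  [0,0,0,0,0,2.5,0.35],
  [0,0,0,0,0,2.5,0.35],
  [0,0,0,0,0,1.5,0.35],
  [0,0,0,0,0,0,0.35],
  [0,0,0,0,0,0,0.35],
])

```text
t: 53.33
tool_pos: [0.5811, 0.191, 0.1595]
tool_rot: [-2.225, -2.217, 0.003]
contact_force: [-0.0, -0.4, 1.0]
opening: 0.0299
```

Call:
jog_arm([
  [0,0,0,0,0,1.5,0.35],
  [0,0,0,0,0,1.5,0.35],
  [0,0,0,0,0,1.5,0.35],
  [0,0,0,0,0,0,0.35],
  [0,0,0,0,0,0,0.22],
  [0,0,0,0,0,0,0.22],
  [0,0,0,0,0,0,0.22],
])

```text
t: 53.92
tool_pos: [0.584, 0.1915, 0.1176]
tool_rot: [2.224, 2.216, 0.005]
contact_force: [-0.8, -0.1, -0.2]
opening: 0.0189
```

Call:
jog_arm([
  [0,0,-0.081,-0.055,-1.36,0,0.22],
  [0,0,-0.081,-0.055,-1.36,0,0.22],
  [0,0,-0.081,-0.055,-1.36,0,0.22],
  [0,0,-0.081,-0.055,-1.36,0,0.22],
  [0,0,-0.081,-0.055,-1.36,0,0.22],
  [0,0,-0.081,-0.055,-1.36,0,0.22],
  [0,0,-0.081,-0.055,-1.36,0,0.22],
  [0,0,-0.081,-0.055,-1.36,0,0.22],
  [0,0,0,0,0,0,0.22],
])

```text
t: 54.67
tool_pos: [0.4805, 0.157, 0.1164]
tool_rot: [1.403, 2.81, 0.001]
contact_force: [0.0, 0.3, -0.7]
opening: 0.0189
```

```bash
cat > hand.py <<'E'
from h import *
o=ctrl.get_obs(); p=o['tool_pos']; post=np.array([.5805,.0252]); v=p[:2]-post
print('tcp',p.round(4),'rel post r %.4f ang %.1f phi %.1f F'%(np.hypot(*v),np.degrees(np.arctan2(v[1],v[0])),phi(o)),o['contact_force'].round(1))
for nm in('top','side'):
    im,d=grab(nm);P=cloud(nm,d);H,S,V=cv2.split(cv2.cvtColor(im,cv2.COLOR_RGB2HSV))
    m=(H>12)&(H<34)&(S>110)&(P[...,2]>.05)&(P[...,2]<.15)&(P[...,0]>.36)&(P[...,0]<.62)&(abs(P[...,1]-.028)<.2)
    n,l,st,c=cv2.connectedComponentsWithStats(m.astype(np.uint8))
    for i in range(1,n):
        if st[i,4]>5: q=P[l==i];print(nm,st[i,4],np.median(q,0).round(4),'z',np.percentile(q[:,2],[3,97]).round(3))
    np.savez('h_'+nm+'.npz',im=im,d=d)
E
python3 hand.py
```

```text
tcp [0.4805 0.157  0.1164] rel post r 0.1655 ang 127.2 phi 126.9 F [ 0.   0.3 -0.7]
top 49 [ 0.5497 -0.1393  0.1089] z [0.061 0.14 ]
top 14 [ 0.5067 -0.0074  0.0882] z [0.086 0.094]
top 19 [0.4978 0.0672 0.0884] z [0.053 0.094]
side 23 [ 0.5088 -0.0165  0.0777] z [0.05  0.091]
side 62 [ 0.5527 -0.1455  0.1015] z [0.057 0.141]
```

Call:
jog_arm([
  [0,0,-0.081,-0.03,-1.36,0,0.22],
  [0,0,-0.081,-0.03,-1.36,0,0.22],
  [0,0,-0.081,-0.03,-1.36,0,0.22],
  [0,0,-0.081,-0.03,-1.36,0,0.22],
  [0,0,-0.081,-0.03,-1.36,0,0.22],
  [0,0,-0.081,-0.03,-1.36,0,0.22],
  [0,0,-0.081,-0.03,-1.36,0,0.22],
  [0,0,0,0,0,0,0.22],
])

```text
t: 55.43
tool_pos: [0.4239, 0.0825, 0.1159]
tool_rot: [0.565, 3.089, -0.0]
contact_force: [-0.6, -0.4, -0.7]
opening: 0.0189
```

Call:
jog_arm([
  [0,0,-0.04,0,-0.6,0,0.22],
  [0,0,0,0,0,0,0.22],
])

```text
t: 55.6
tool_pos: [0.4221, 0.0778, 0.1158]
tool_rot: [0.505, 3.1, 0.0]
contact_force: [0.3, 1.1, -0.6]
opening: 0.0188
```

```bash
python3 hand.py
```

```text
tcp [0.4221 0.0778 0.1158] rel post r 0.1669 ang 161.6 phi 161.5 F [ 0.3  1.1 -0.6]
top 51 [ 0.5495 -0.139   0.1106] z [0.055 0.142]
top 14 [ 0.5064 -0.0074  0.0892] z [0.085 0.092]
top 12 [0.4164 0.0786 0.0931] z [0.078 0.113]
side 8 [0.4216 0.0732 0.0824] z [0.066 0.103]
side 24 [ 0.5085 -0.0165  0.0761] z [0.053 0.092]
side 62 [ 0.5525 -0.1457  0.1047] z [0.054 0.139]
```

Call:
jog_arm([
  [0,0,-0.02,0,-0.4,0,0.22],
  [0,0,-0.02,0,-0.4,0,0.22],
  [0,0,0,0,0,0,0.22],
])

```text
t: 55.95
tool_pos: [0.4193, 0.0704, 0.1155]
tool_rot: [0.44, 3.11, 0.0]
contact_force: [0.5, -0.0, -0.2]
opening: 0.0183
```

Call:
jog_arm([
  [0,0,-0.02,0,-0.3,0,0.22],
  [0,0,0,0,0,0,0.22],
])

```text
t: 56.12
tool_pos: [0.4189, 0.069, 0.1155]
tool_rot: [0.409, 3.113, 0.007]
contact_force: [2.4, 4.7, -1.2]
opening: 0.0187
```

Contact is building up. One more small push, then I'll check the edge.

Call:
jog_arm([
  [0,0,0,0,-0.3,0,0.22],
  [0,0,0,0,0,0,0.22],
])

```text
t: 56.28
tool_pos: [0.4189, 0.0687, 0.1155]
tool_rot: [0.411, 3.111, 0.018]
contact_force: [6.0, 15.9, -4.0]
opening: 0.019
```

Call:
jog_arm([
  [0,0,0,0,0.4,0,0.35],
  [0,0,0,0,0,0,0.35],
  [0,0,0,0,0,0,0.35],
  [0,0,0,0,0,-2,0.35],
  [0,0,0,0,0,-3.5,0.35],
  [0,0,0,0,0,-3.5,0.35],
  [0,0,0,0,0,-3.5,0.35],
  [0,0,0,0,0,-2,0.35],
  [0,0,0,0,0,0,0.35],
])

```text
t: 57.03
tool_pos: [0.4209, 0.0681, 0.2668]
tool_rot: [0.407, 3.105, 0.001]
contact_force: [0.4, -1.5, 0.2]
opening: 0.03
```

```bash
python3 hand.py; python3 -c "
from h import *
plan([.5510,-.1385,.248],80)"
```

```text
tcp [0.4209 0.0681 0.2668] rel post r 0.1652 ang 165.0 phi 165.1 F [ 0.4 -1.5  0.2]
top 50 [ 0.5496 -0.1394  0.1119] z [0.059 0.141]
top 14 [ 0.5064 -0.0075  0.0894] z [0.085 0.091]
top 6 [0.4208 0.0715 0.1388] z [0.136 0.142]
side 14 [0.4194 0.0672 0.1342] z [0.118 0.14 ]
side 24 [ 0.5086 -0.0153  0.0781] z [0.052 0.089]
side 62 [ 0.5524 -0.146   0.1013] z [0.053 0.141]
t 57.13 pos [0.4188 0.0681 0.2611] phi 165.1 open 0.030 F [ 0.4  0.3 -0.6]
to [ 0.551  -0.1385  0.248 ] shift cm tool [-18.1  -16.56   1.35] rz 1.485
```

Left half is shut: handle at (0.4208, 0.0715), expected (0.419, 0.072), against a firm 16 N stop. Now the right handle.

Call:
jog_arm([
  [0,0,0,-2.59,-2.37,0,0.35],
  [0,0,0,-2.59,-2.37,0,0.35],
  [0,0,0,-2.59,-2.37,0,0.35],
  [0,0,0,-2.59,-2.37,0,0.35],
  [0,0,0,-2.59,-2.37,0,0.35],
  [0,0,0,-2.59,-2.37,0,0.35],
  [0,0,0,-2.59,-2.37,0,0.35],
  [0,0,0,0,0,0,0.35],
])

```text
t: 57.8
tool_pos: [0.5516, -0.1429, 0.2565]
tool_rot: [-0.414, -3.11, 0.001]
contact_force: [-0.9, -0.5, -0.2]
opening: 0.0298
```

Call:
jog_arm([
  [0,0,0.114,0,0,0,0.35],
  [0,0,0.114,0,0,0,0.35],
  [0,0,0.114,0,0,0,0.35],
  [0,0,0.114,0,0,0,0.35],
  [0,0,0.114,0,0,0,0.35],
  [0,0,0.114,0,0,0,0.35],
  [0,0,0.114,0,0,0,0.35],
  [0,0,0.114,0,0,0,0.35],
  [0,0,0.114,0,0,0,0.35],
  [0,0,0.114,0,0,0,0.35],
  [0,0,0.114,0,0,0,0.35],
  [0,0,0.114,0,0,0,0.35],
])

```text
t: 58.8
tool_pos: [0.5497, -0.1378, 0.2577]
tool_rot: [-2.287, -2.148, 0.003]
contact_force: [0.2, 0.6, 0.2]
opening: 0.0298
```

Call:
jog_arm([
  [0,0,0.114,0,0,2,0.35],
  [0,0,0,0,0,2.5,0.35],
  [0,0,0,0,0,2.5,0.35],
  [0,0,0,0,0,2,0.35],
  [0,0,0,0,0,0,0.35],
  [0,0,0,0,0,0,0.35],
])

```text
t: 59.3
tool_pos: [0.549, -0.1376, 0.1674]
tool_rot: [-2.399, -2.02, 0.004]
contact_force: [1.2, -0.0, 0.2]
opening: 0.0301
```

```bash
python3 -c "
from h import *
plan([.5515,-.139,.114],80)"
```

```text
t 59.30 pos [ 0.549  -0.1376  0.1674] phi 80.2 open 0.030 F [ 1.2 -0.   0.2]
to [ 0.5515 -0.139   0.114 ] shift cm tool [-0.1   0.3   5.34] rz 0.004
```

Call:
jog_arm([
  [0,0,0,-0.1,0.3,1.5,0.35],
  [0,0,0,0,0,1.5,0.35],
  [0,0,0,0,0,1.5,0.35],
  [0,0,0,0,0,0.5,0.35],
  [0,0,0,0,0,0,0.35],
  [0,0,0,0,0,0,0.22],
  [0,0,0,0,0,0,0.22],
  [0,0,0,0,0,0,0.22],
])

```text
t: 59.97
tool_pos: [0.5546, -0.1404, 0.1219]
tool_rot: [2.401, 2.022, 0.002]
contact_force: [-0.1, -0.2, -0.1]
opening: 0.019
```

Call:
jog_arm([
  [0,0,0.081,0.05,-1.36,0,0.22],
  [0,0,0.081,0.05,-1.36,0,0.22],
  [0,0,0.081,0.05,-1.36,0,0.22],
  [0,0,0.081,0.05,-1.36,0,0.22],
  [0,0,0.081,0.05,-1.36,0,0.22],
  [0,0,0.081,0.05,-1.36,0,0.22],
  [0,0,0.081,0.05,-1.36,0,0.22],
  [0,0,0,0,0,0,0.22],
])

```text
t: 60.63
tool_pos: [0.4682, -0.0983, 0.1209]
tool_rot: [2.873, 1.27, 0.001]
contact_force: [0.1, -0.9, 0.7]
opening: 0.0188
```

```bash
python3 hand.py
```

```text
tcp [ 0.4682 -0.0983  0.1209] rel post r 0.1669 ang -132.3 phi 47.7 F [ 0.1 -0.9  0.7]
top 14 [ 0.5069 -0.0074  0.0898] z [0.085 0.094]
top 24 [0.4982 0.0681 0.0877] z [0.057 0.122]
top 36 [0.4147 0.0715 0.122 ] z [0.055 0.142]
side 14 [0.419  0.0679 0.1312] z [0.118 0.142]
side 61 [ 0.4647 -0.1031  0.1052] z [0.056 0.14 ]
```

Call:
jog_arm([
  [0,0,0.081,0.04,-1.36,0,0.22],
  [0,0,0.081,0.04,-1.36,0,0.22],
  [0,0,0.081,0.04,-1.36,0,0.22],
  [0,0,0.081,0.04,-1.36,0,0.22],
  [0,0,0.081,0.04,-1.36,0,0.22],
  [0,0,0.081,0.04,-1.36,0,0.22],
  [0,0,0.06,0.02,-1.0,0,0.22],
  [0,0,0,0,0,0,0.22],
])

```text
t: 61.4
tool_pos: [0.4206, -0.0223, 0.1207]
tool_rot: [3.109, 0.452, 0.001]
contact_force: [0.4, 0.6, 0.1]
opening: 0.0186
```

Call:
jog_arm([
  [0,0,0.03,0,-0.5,0,0.22],
  [0,0,0.03,0,-0.4,0,0.22],
  [0,0,0,0,0,0,0.22],
])

```text
t: 61.65
tool_pos: [0.4185, -0.0146, 0.1207]
tool_rot: [3.121, 0.359, 0.001]
contact_force: [0.0, -0.8, 0.7]
opening: 0.0186
```

```bash
python3 hand.py
```

```text
tcp [ 0.4185 -0.0146  0.1207] rel post r 0.1668 ang -166.2 phi 13.1 F [ 0.  -0.8  0.7]
top 16 [0.497  0.0712 0.0849] z [0.052 0.122]
top 16 [ 0.4134 -0.0177  0.0831] z [0.063 0.107]
side 25 [ 0.418  -0.0243  0.0892] z [0.057 0.109]
```

Call:
jog_arm([
  [0,0,0.02,0,-0.4,0,0.22],
  [0,0,0.02,0,-0.3,0,0.22],
  [0,0,0,0,0,0,0.22],
])

```text
t: 62.0
tool_pos: [0.4165, -0.0078, 0.1204]
tool_rot: [3.128, 0.295, 0.0]
contact_force: [0.4, 0.0, -0.9]
opening: 0.0187
```

Call:
jog_arm([
  [0,0,0,0,-0.3,0,0.22],
  [0,0,0,0,0,0,0.22],
])

```text
t: 62.17
tool_pos: [0.416, -0.0055, 0.1204]
tool_rot: [3.125, 0.294, 0.001]
contact_force: [0.3, -4.5, -0.2]
opening: 0.0185
```

Call:
jog_arm([
  [0,0,0,0,-0.3,0,0.22],
  [0,0,0,0,0,0,0.22],
])

```text
t: 62.33
tool_pos: [0.416, -0.0052, 0.1204]
tool_rot: [3.118, 0.294, 0.002]
contact_force: [2.6, -15.3, -3.2]
opening: 0.019
```

Call:
jog_arm([
  [0,0,0,0,0.5,0,0.35],
  [0,0,0,0,0,0,0.35],
  [0,0,0,0,0,0,0.35],
  [0,0,0,0,0,-2,0.35],
  [0,0,0,0,0,-3.5,0.35],
  [0,0,0,0,0,-3.5,0.35],
  [0,0,0,0,0,-3.5,0.35],
  [0,0,0,0,0,-2,0.35],
  [0,0,0,0,4,0,0.35],
  [0,0,0,0,4,0,0.35],
  [0,0,0,0,4,0,0.35],
  [0,0,0,0,4,0,0.35],
])

```text
t: 63.33
tool_pos: [0.446, -0.1648, 0.2656]
tool_rot: [-3.127, -0.295, -0.002]
contact_force: [0.3, 0.5, -0.6]
opening: 0.0299
```

Call:
jog_arm([
  [0,0,0,0,4,0,0.35],
  [0,0,0,0,4,0,0.35],
  [0,0,0,0,4,0,0.35],
  [0,0,0,0,3,0,0.35],
  [0,0,0,0,0,0,0.35],
  [0,0,0,0,0,0,0.35],
])

```text
t: 63.83
tool_pos: [0.4735, -0.312, 0.2645]
tool_rot: [-3.126, -0.29, 0.001]
contact_force: [-0.0, 0.3, 0.2]
opening: 0.0294
```

```bash
python3 hand.py
python3 - <<'E'
from h import *
t=np.load('h_top.npz')['im']; s=np.load('h_side.npz')['im']
cv2.imwrite('pics/c13.png',np.hstack([cv2.resize(t[140:290,90:300,::-1],(560,400)),cv2.resize(s[130:250,190:262,::-1],(240,400))]))
P=cloud('top',np.load('h_top.npz')['d'])
H,S,V=cv2.split(cv2.cvtColor(t,cv2.COLOR_RGB2HSV))
m=(H<8)&(S>150)&(V>120)&(abs(P[...,2]-.058)<.006); print('red lid',np.median(P[m],0).round(4),'start .6226 .3389')
m=(H>100)&(H<125)&(S>120)&(V>80)&(P[...,2]>.155)&(P[...,2]<.175); print('wash cap',np.median(P[m],0).round(4),'start .7286 .3092')
E
```

```text
tcp [ 0.4735 -0.312   0.2645] rel post r 0.3537 ang -107.6 phi 10.6 F [-0.   0.3  0.2]
top 14 [ 0.5064 -0.0075  0.0889] z [0.085 0.092]
top 25 [0.4978 0.0682 0.0877] z [0.056 0.123]
top 49 [ 0.4128 -0.0084  0.1164] z [0.053 0.142]
top 36 [0.4146 0.0715 0.1238] z [0.059 0.141]
side 14 [0.4192 0.0669 0.1329] z [0.121 0.141]
side 61 [ 0.417  -0.0135  0.1006] z [0.058 0.138]
red lid [0.6237 0.3391 0.0578] start .6226 .3389
wash cap [0.7356 0.3078 0.1637] start .7286 .3092
```

View pics/c13.png

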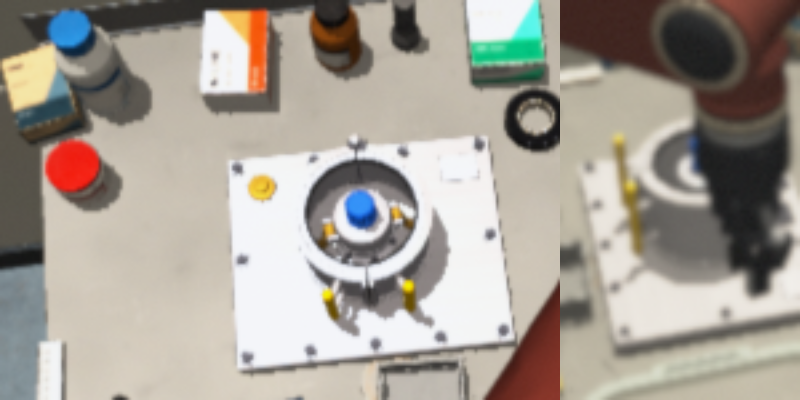

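The top crop shows the shield closed as a full ring round the locked coupling, handles at (330,303) and (409,295), seam at the front. The bottles, pot and torch look unmoved. Last check is the tub, then I hand in.

Run:
```python
from h import *
for nm in('side','top'):
    im,d=grab(nm);P=cloud(nm,d);H,S,V=cv2.split(cv2.cvtColor(im,cv2.COLOR_RGB2HSV))
    tub=(abs(P[...,0]-.436)<.12)&(abs(P[...,1]+.458)<.18)&(P[...,2]<.06)
    m=tub&(H>45)&(H<90)&(S>80); print(nm,'hex',m.sum(),np.median(P[m],0).round(3) if m.any() else '')
    m=tub&(V>150)&(S<60)&(abs(P[...,0]-.40)<.04)&(abs(P[...,1]+.54)<.04)&(P[...,2]>.012); print(nm,'reel',m.sum(),np.median(P[m],0).round(3) if m.any() else '')
    m=tub&(abs(P[...,0]-.48)<.02)&(abs(P[...,1]+.45)<.04)&(P[...,2]>.014); print(nm,'mt',m.sum(),np.median(P[m],0).round(3) if m.any() else '')
    on=(P[...,2]>.028)&(P[...,2]<.06)&(P[...,0]>.38)&(P[...,0]<.40)&(abs(P[...,1]-.03)<.13); print('on cover',on.sum())
ctrl.finish_job(); o=ctrl.get_obs(); print(o['t'],o['contact_force'])
```

```text
side hex 78 [ 0.389 -0.398  0.027]
side reel 224 [ 0.394 -0.543  0.02 ]
side mt 193 [ 0.475 -0.452  0.019]
on cover 17
top hex 88 [ 0.382 -0.394  0.026]
top reel 208 [ 0.395 -0.538  0.02 ]
top mt 64 [ 0.469 -0.474  0.019]
on cover 46
the job is handed in; nothing more can be done
the job is handed in; nothing more can be done
```

I finished the whole job and handed it in at about 64 s of the 210 s allowed. `finish_job()` gives no verdict, so the results below are from my own camera checks.

- **Tools:** The hex key set, multitool and tape reel are all in the tub, at floor height and well inside the limits.
- **Coupling:** It is home on the adaptor. The barrel top measured z 0.147–0.148 m against an expected 0.148 m.
- **Cam arms:** I pressed them down one after the other, each to a firm stop. Both ends measured about 52 mm out and z 0.038–0.039 m, against an expected 52.5 mm and 0.0375 m.
- **Shield:** Both halves are shut against their stops at about 15 N. The handles are 80 mm apart (expected 82 mm), and the last picture shows a closed ring. I did not measure the gap between the front edges directly.
- **Bystanders:** The pot reads within 1 mm of its start. The wash-bottle cap reads 7 mm off in x, which I put down to the colour mask. The brown bottle and torch were checked only by eye and look unmoved.

Some things went wrong or disagreed on the way:

- **Fingertip length:** The tips measured level with the reported TCP, not 22 mm ahead of it. That caused two missed grasps of the hex set, and I used the measured value from then on.
- **Reel:** My first grasp slid it about 20 mm across the cover, and the second held.
- **Arm forces:** Pressing each arm down briefly showed 37–40 N side force at the wrist. The first inward push on the right arm caught under its end and leaned the coupling a few millimetres. It settled back home, turned a few degrees about its axis.
- **Last cover check:** It counted 17 and 46 raised pixels in a strip at the front of the cover. I put these down to depth noise or the arm, because the last picture shows the cover clear of tools, but I did not look into them further.

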